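Seat a tester module with the rack's two ejector levers

ROBOT

A 7-joint arm with a two-finger parallel gripper is mounted at the origin on the work surface. World frame = base frame: x ahead of the robot, y to its left, z up, the work surface at z = 0. Lengths are in m, angles in rad, forces in N, time in s.
With the tool pointing down it reaches from about 0.4 to 0.85 m from the base axis. Payload 10.4 kg.
Tool frame: the origin (TCP) lies between the finger pads; the fingertips stand 8 mm ahead of it and the grasp point (between the pads) lies 11 mm behind it; z points along the fingers, x is the direction in which the jaws open and shut, and the axes are right-handed (so a half turn about z gives the same grasp; the last joint's range is limited). The gripper opens to 87 mm and grips with 3 to 60 N. Pads are 19 mm wide; open, the fingers measure 117 mm over their backs; the gripper's body (75 mm by 190 mm) begins 51 mm behind the grasp point.
Start: joints at [-1.258, 0.332, -0.065, 1.46, 0.022, 1.35, -0.088], TCP at [0.206, 0.59, 0.231] pointing down, gripper open.
Joint ranges: [-2.6, 2.6], [-0.5, 2.12], [-1.47, 1.34], [0.16, 2.42], [-1.27, 4.41], [0.06, 2.06], [-2.6, 2.6]. Speed limits (rad/s): [2.22, 2.22, 2.79, 2.79, 3.14, 3.14, 3.14].

INTERFACE

Orientations are given as a unit quaternion [x, y, z, w].
In Python, from bench import r, viewer gives the robot as it stands.
- The arm moves only by the tool apply_moves, never from a script. Its argument "increments" is a list of rows, each an object with "grip": the closure in counts, from 0 (fully open) to 255 (shut); "xyz": the shift along the tool's x, y, z in mm, a list of three; "rotation": the turn, a rotation vector about the tool's x, y, z in degrees, a list of three. A call has 1 to 5 rows; each row is the pose to reach, as a shift and turn from the pose measured when the call began, along the tool's axes at that moment; what a row does not reach only later rows make up. A row lasts 1/8 s, in which the tool goes at most 62.5 mm and 10.7 degrees, less where a joint would pass 70% of its speed; a pose out of reach is approached as far as the arm can. A call with a gripper value outside its range is refused whole. The fingers move at their own pace and stop on an object; "squeeze" is the grip in N (left out, the last holds). Time passes only in rows, so rows that repeat a pose let the fingers close. It gives the time, the measured TCP pose, the force and the opening at its end, in the units of the state.
- r.read_state(): the state, without advancing time (a new reading comes with each control period).
- viewer.camera(name): name is "side" or "top" or "wrist"; returns a dict with "img" (400x640x3 uint8, blue, green, red), "range_z" (400x640 float32, m along the optical axis (not along the pixel's ray), 0 where there is no reading), "vertical_fov" (degrees; the focal length in pixels is half the picture's height over the tangent of half this angle, whatever the lens; pixels are square), "cx", "cy" (the principal point, pixels), "rvec" (rotation vector, rad) and "tvec" (3), from world to camera coordinates, as OpenCV has them. Camera axes: x right, y down, z forward; pixel columns grow to the right and rows downward; lengths in m; the calibration is good to about 2 mm. A picture is of the moment at which its call begins.
- r.close_job(): hands the job in, once; it reports no verdict.
The state is a dict: "time": time; "joint_positions": joint angles; "joint_vel": joint speeds; "joint_torque": joint torques, N m; "ee_pos": TCP position; "eef_rot": TCP orientation; "ft_force": force on the tool from outside, world axes, zero at the start; "torque": the same for the moment, N m; "width": finger opening in m.
Only numpy, scipy, OpenCV 4.12 (cv2) and the standard library are available. Lean on these libraries where they do the work, as an engineer would, in place of code of your own. Each camera call takes 0.05 s, during which the arm holds its last target.

TASK

Take the metal-cased tester module from its wooden holder and lower it upright into the slot of the bench rack so that it rests loosely on the contacts between the two open levers, and let go of it. Then drive it home with the levers only, never by pushing on the module itself: swing each lever inward and press it near its end until you feel it come up solid, with a firm 10 to 13 newtons; much more than 16 would crack the module's ears. Leave both levers in, the module fully down at both ends, and the other things on the bench alone.

Things in the scene. Friction and masses are not known exactly. Their poses are not given: they have to be found in the camera images.
- module: the tester module: a flat upright aluminium case 16 mm thick (its x), 144 mm long (its y; 104 mm from 45 mm up), 85 mm tall, 0.2 to 0.4 kg, symmetric; origin at the centre of its underside, z up. On each end an ear 10 mm wide and 6 mm high sticks out 10 mm, centred 24 mm above the underside. Grip it across its thickness at mid-length near the top
- module_foot_a (a point): a point on the module's underside 65 mm from its centre towards its +y end
- module_foot_b (a point): a point on the module's underside 65 mm from its centre towards its -y end
- holder: plywood block with a shallow slot in which the module stands at the start, underside 6 mm above the bench; the slot walls end 18 mm above the bench, 19 mm apart; origin on the bench under its centre, y along the slot. Fixed
- rack: the rack: grey base plate 90 by 250 mm, fixed, origin on the bench under its centre, y along its slot, a lever at each end. Black guide rails leave a slot 18.4 mm wide (1.2 mm clearance each side of the module), flared lead-ins 60 to 72 mm above the bench. The module goes in upright, centred, its y along the rack's y (end play 2.2 mm each way)
- slot_floor (a point): centre of the slot's floor, 20 mm above the bench, axes as the rack's. A module set in loosely has its underside 12 mm above this point, on two sliding copper contacts (10 N of friction each, no spring: it stays where left). Fully home each end of the underside is 0 to 6 mm above this point: hidden packing sets it, each end its own, and it can only be felt
- lever_l (a joint): angle in rad of the lever at the rack's +y end, a grey bar swinging in the rack's y-z plane. Grows outward: 1.0 to 1.2 is open; its prong meets the module's ear at about 0.6; the pressed-home stop is felt somewhere from 0.3 to -0.1. At angle a the bar leans (a - 0.175) rad outward of vertical. Slight friction, no spring: it stays where left
- lever_r (a joint): angle in rad of the lever at the rack's -y end, a grey bar swinging in the rack's y-z plane. Grows outward: 1.0 to 1.2 is open; its prong meets the module's ear at about 0.6; the pressed-home stop is felt somewhere from 0.3 to -0.1. At angle a the bar leans (a - 0.175) rad outward of vertical. Slight friction, no spring: it stays where left
- lever_l_hinge (a point): pivot of the +y lever: 98 mm from the rack's centre, 50 mm above the bench, axis along rack x. A 22 mm prong at the pivot points inward and presses the module's ear down, 19 mm from the pivot, as the lever swings in
- lever_r_hinge (a point): pivot of the -y lever: 98 mm from the rack's centre, 50 mm above the bench, axis along rack x. A 22 mm prong at the pivot points inward and presses the module's ear down, 19 mm from the pivot, as the lever swings in
- lever_l_tip (a point): free end of the +y lever, 70 mm from its pivot. The bar is 10 mm wide (along rack x), 8 mm thick; push it from outside, or pinch it (a tight pinch adds friction of its own). At the end it takes 1 to 4 N until the stop, then about 2.5 N more per mm; the ear feels about 3.7 times the force put squarely on the end
- lever_r_tip (a point): free end of the -y lever, 70 mm from its pivot. The bar is 10 mm wide (along rack x), 8 mm thick; push it from outside, or pinch it (a tight pinch adds friction of its own). At the end it takes 1 to 4 N until the stop, then about 2.5 N more per mm; the ear feels about 3.7 times the force put squarely on the end
- spray_bottle: white plastic bottle with a cap, 60 mm across, 170 mm tall, origin at its underside; bystander
- grease_can: dark can, 84 mm across, 85 mm tall, origin at its underside; bystander
- spanner: steel spanner 180 mm long lying on the bench; bystander
There are look-alikes about, which are no part of the job. There is more than one size of the module; the job needs the larger.

How it is judged:
By the outcome, as a careful person would: the job done as asked, in the order asked, and still so for the second after the job is handed in, with the robot touching nothing.
It also fails if it takes over 70 s, if anything falls off the work surface, if the arm or the gripper's body presses on something with over 40 N, if the wrist force passes 120 N, or if a joint passes its speed limit or range.

## Working session

There is one attempt and no reset: what is moved stays moved. The work goes in short steps, Python scripts to look and compute and a tool call to move; the robot and the scene stay as the last step left them, time stands still between calls to the robot, and variables do not carry over. Pictures are saved under pics/ and viewed, and the job is handed in when it is done.

Besides the shell and the picture viewer there is one more tool, called after "Request:" by a JSON object that holds its "name" and its "arguments". apply_moves: Moves the arm, as the interface text tells. Its arguments: {"type":"object","properties":{"increments":{"type":"array","items":{"type":"object","properties":{"grip":{"type":"number"},"xyz":{"type":"array","items":{"type":"number"}},"rotation":{"type":"array","items":{"type":"number"}}}}},"squeeze":{"type":"number"}},"required":["increments"]}

```bash
ls; mkdir -p pics; python3 - <<'E'
from bench import r, viewer
import cv2,numpy as np
print(r.read_state())
for n in ["side","top","wrist"]:
    c=viewer.camera(n); cv2.imwrite(f"pics/{n}0.png",c["img"]); np.savez(f"pics/{n}0.npz",**c)
    print(n,c["vertical_fov"],c["cx"],c["cy"],c["rvec"],c["tvec"])
E
```

```text
pics
{'time': 0.0, 'joint_positions': array([-1.25757604,  0.33285983, -0.06472513,  1.46088956,  0.02161849,
        1.34988304, -0.0885024 ]), 'joint_vel': array([ 6.30096352e-04, -1.04455354e-03, -2.31785918e-05,  1.13298637e-03,
       -8.44371517e-05, -1.63164374e-03,  1.74642450e-03]), 'joint_torque': array([-4.46688352e-05, -6.23234868e+01,  2.48399185e-02, -3.89913619e+01,
       -6.13210606e-02,  3.94326006e-02,  1.62600163e-04]), 'ee_pos': array([0.20584531, 0.58976131, 0.22978622]), 'eef_rot': array([ 8.15322134e-01,  5.79007225e-01, -5.26661860e-04,  4.16902190e-04]), 'ft_force': array([-0.75044298,  0.87750775, -0.27676505]), 'torque': array([ 0.04067568, -0.01030392,  0.05812404]), 'width': 0.08714367662504982}
side 57.71544081737443 315.35984049794223 203.1181526602665 [ 2.24918421 -0.3903881   0.16078863] [-0.58308637  0.21050362  0.7685538 ]
top 54.237836802695924 317.581743141162 195.416701433947 [ 2.17992596 -2.17879741  0.08120558] [-0.00406973  0.59936897  1.12679392]
wrist 58.51853407972893 325.73426967970147 205.51631464850766 [-2.35428821 -1.67241485 -0.24752163] [-0.62397971 -0.03643222  0.3920858 ]
```

View pics/side0.png

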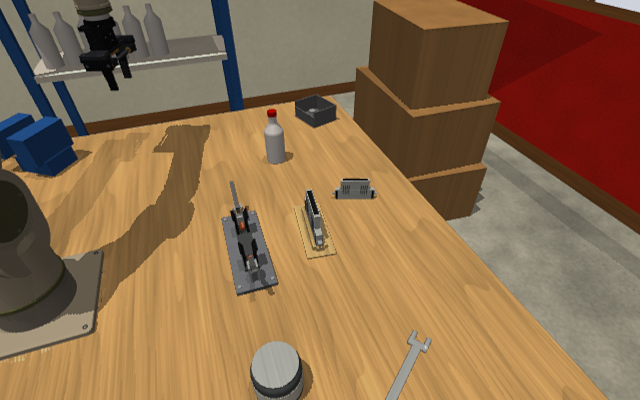

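View pics/top0.png

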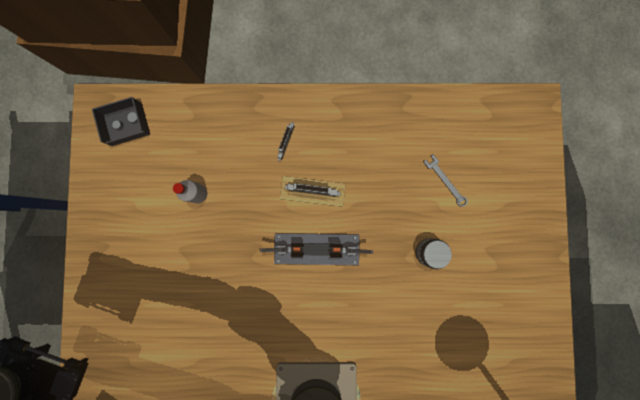

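View pics/wrist0.png

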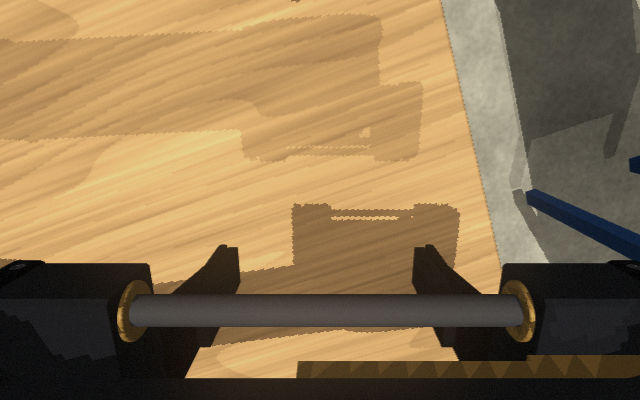

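```bash
cat > h.py <<'E'
import numpy as np,cv2
from scipy.spatial.transform import Rotation as R
def load(n): return dict(np.load(n,allow_pickle=True))
def cal(c):
    f=200/np.tan(np.radians(float(c["vertical_fov"]))/2)
    Rm=cv2.Rodrigues(np.array(c["rvec"],float))[0]; t=np.array(c["tvec"],float).ravel()
    return f,float(c["cx"]),float(c["cy"]),Rm,t
def cloud(c):
    f,cx,cy,Rm,t=cal(c); z=c["range_z"].astype(float)
    v,u=np.mgrid[0:400,0:640]
    P=np.stack([(u-cx)/f*z,(v-cy)/f*z,z],-1)
    W=(P-t)@Rm
    W[z<=0]=np.nan
    return W
def ray(c,u,v,zp):
    f,cx,cy,Rm,t=cal(c); d=Rm.T@np.array([(u-cx)/f,(v-cy)/f,1.]); o=-Rm.T@t
    return o+d*(zp-o[2])/d[2]
def proj(c,p):
    f,cx,cy,Rm,t=cal(c); q=Rm@np.array(p)+t
    return np.array([f*q[0]/q[2]+cx,f*q[1]/q[2]+cy])
E
python3 - <<'E'
from h import *
for n in ["top","side"]:
    c=load(f"pics/{n}0.npz"); W=cloud(c)
    print(n,"cam",-cal(c)[3].T@cal(c)[4])
    if n=="top":
        for nm,(u0,u1,v0,v1) in dict(mod=(270,355,170,212),rack=(255,378,225,272)).items():
            S=W[v0:v1,u0:u1].reshape(-1,3); 
            for lo,hi in [(0.004,0.016),(0.016,.03),(.03,.06),(.06,.08),(.08,.13)]:
                s=S[(S[:,2]>lo)&(S[:,2]<hi)]
                if len(s)<5: continue
                m=s[:,:2].mean(0); rect=cv2.minAreaRect(s[:,:2].astype(np.float32)*1000)
                print(nm,lo,hi,len(s),m.round(3),s[:,2].max().round(3),rect)
        print(W[320,150],W[100,300],W[300,400])
        im=cv2.resize(c["img"][150:290,240:400],None,fx=5,fy=5,interpolation=cv2.INTER_CUBIC)[:600]
        cv2.imwrite("pics/topz.png",im)
    else:
        im=cv2.resize(c["img"][160:310,200:400],None,fx=4,fy=4,interpolation=cv2.INTER_CUBIC)
        cv2.imwrite("pics/sidez.png",im)
E
```

```text
top cam [ 0.50908273 -0.00847844  1.17033634]
mod 0.004 0.016 841 [0.615 0.01 ] 0.016 ((615.8869018554688, 11.496826171875), (123.42615509033203, 247.63563537597656), 0.05890877544879913)
mod 0.016 0.03 181 [0.61  0.014] 0.029 ((614.6738891601562, 12.119918823242188), (161.39031982421875, 35.32036209106445), 83.0771255493164)
mod 0.03 0.06 126 [0.612 0.012] 0.06 ((613.7999877929688, 12.771469116210938), (160.6085662841797, 17.189613342285156), 82.01276397705078)
mod 0.06 0.08 24 [0.607 0.014] 0.079 ((606.0055541992188, 10.537361145019531), (94.57150268554688, 1.2679312229156494), 82.41434478759766)
mod 0.08 0.13 226 [0.614 0.013] 0.097 ((614.2551879882812, 12.38718032836914), (103.79644012451172, 16.296100616455078), 82.36713409423828)
rack 0.004 0.016 1783 [0.443 0.002] 0.016 ((444.8542175292969, 1.2622833251953125), (135.22427368164062, 362.3021240234375), 0.07304438948631287)
rack 0.016 0.03 435 [ 0.442 -0.001] 0.03 ((443.8714599609375, 4.3465728759765625), (239.87124633789062, 86.1197738647461), 88.03777313232422)
rack 0.03 0.06 198 [0.442 0.   ] 0.06 ((443.1195983886719, 0.405792236328125), (214.92063903808594, 29.250946044921875), 89.49079895019531)
rack 0.06 0.08 298 [0.442 0.002] 0.08 ((442.4615478515625, 0.3523712158203125), (254.94760131835938, 38.897682189941406), 89.78736114501953)
rack 0.08 0.13 86 [0.443 0.006] 0.103 ((442.2942199707031, 0.512054443359375), (306.14923095703125, 9.511481285095215), 89.09050750732422)
[2.34018265e-01 4.88244041e-01 3.01365454e-04] [ 0.89601844  0.0506494  -0.00420467] [ 0.29332992 -0.24564074  0.00333402]
side cam [ 0.41080741 -0.61840781  0.65098809]
```

View pics/topz.png

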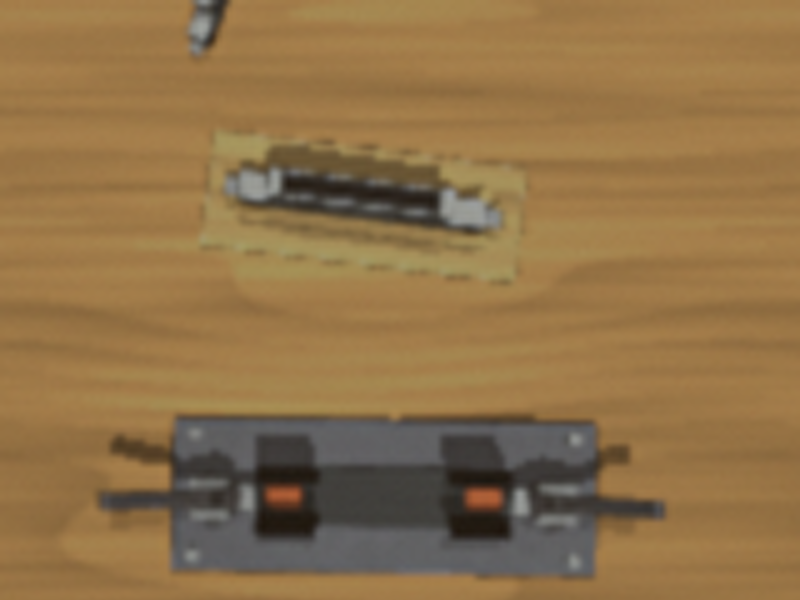

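View pics/sidez.png

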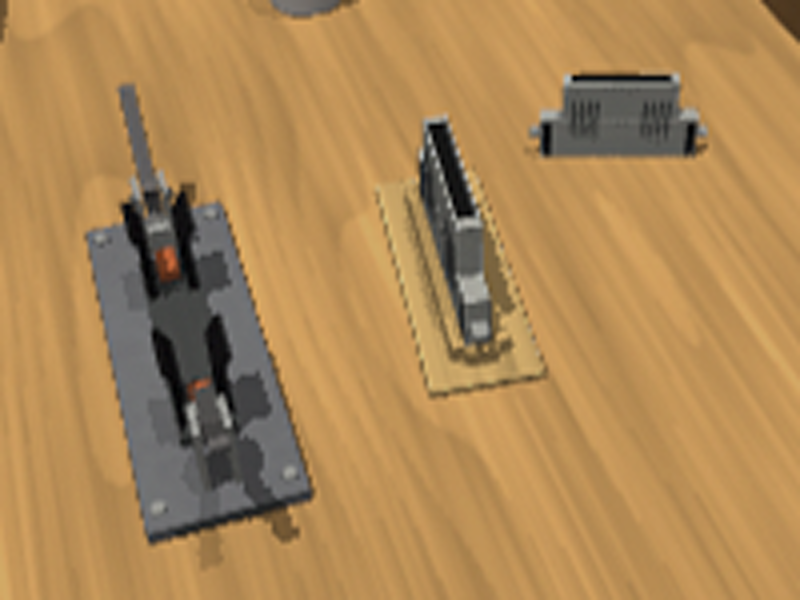

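```bash
python3 - <<'E'
from h import *
c=load("pics/wrist0.npz"); f,cx,cy,Rm,t=cal(c)
p=np.array([.20585,.58976,.22979]);Rt=R.from_quat([.815322,.579007,-.000527,.000417]).as_matrix()
print("cam in tool",Rt.T@(-Rm.T@t-p)*1000,"\naxes cols x,y,z in tool\n",(Rt.T@Rm.T).round(3),f)
d=np.array([.50,.01,.30])-p
print(Rt.T@d*1000, Rt.T)
E
```

```text
cam in tool [-1.58481815e-02 -7.98995568e+01 -1.54400299e+02] 
axes cols x,y,z in tool
 [[ 1.     0.    -0.001]
 [ 0.     0.956  0.293]
 [ 0.001 -0.293  0.956]] 356.9902471711168
[-450.55444434  468.75970963  -69.57263481] [[ 3.29500912e-01  9.44154303e-01 -1.34224187e-03]
 [ 9.44155182e-01 -3.29501119e-01  6.97052034e-05]
 [-3.76457730e-04 -1.29025254e-03 -9.99999097e-01]]
```

Request:
{"name": "apply_moves", "arguments": {"increments": [{"grip":0,"xyz":[-422,490,-50],"rotation":[0,0,78.4]},{"grip":0,"xyz":[-422,490,-50],"rotation":[0,0,78.4]},{"grip":0,"xyz":[-422,490,-50],"rotation":[0,0,78.4]},{"grip":0,"xyz":[-422,490,-50],"rotation":[0,0,78.4]},{"grip":0,"xyz":[-422,490,-50],"rotation":[0,0,78.4]}]}}

```text
time: 0.78
ee_pos: [0.3624, 0.3183, 0.2547]
eef_rot: [0.989, 0.145, -0.0, 0.0]
ft_force: [0.8, 0.3, -0.1]
width: 0.0874
```

Request:
{"name": "apply_moves", "arguments": {"increments": [{"grip":0,"xyz":[78,324,-25],"rotation":[0,0,24.3]},{"grip":0,"xyz":[78,324,-25],"rotation":[0,0,24.3]},{"grip":0,"xyz":[78,324,-25],"rotation":[0,0,24.3]},{"grip":0,"xyz":[78,324,-25],"rotation":[0,0,24.3]},{"grip":0,"xyz":[78,324,-25],"rotation":[0,0,24.3]}]}}

```text
time: 1.4
ee_pos: [0.5189, 0.049, 0.2783]
eef_rot: [0.998, -0.066, 0.0, 0.0]
ft_force: [0.3, 0.9, -0.3]
width: 0.087
```

```bash
cat > snap.py <<'E'
import sys
from bench import r, viewer
from h import *
def snap(n,tag):
    s=r.read_state(); c=viewer.camera(n); c=dict(c); c["p"]=s["ee_pos"]; c["q"]=s["eef_rot"]
    cv2.imwrite(f"pics/{n}{tag}.png",c["img"]); np.savez(f"pics/{n}{tag}.npz",**c); return c
if __name__=="__main__":
    for n in sys.argv[2:]: snap(n,sys.argv[1])
    s=r.read_state(); print(s["time"],s["ee_pos"].round(4),s["eef_rot"].round(4),s["ft_force"].round(2),s["width"],s["joint_positions"].round(2))
E
python3 snap.py 1 wrist
```

```text
1.45 [0.5217 0.0404 0.279 ] [ 0.9975 -0.0705  0.0015  0.0016] [-2.88 -7.37 -0.31] 0.0870084429515472 [-0.67  0.07  0.54  1.68 -0.03  1.4  -0.27]
```

View pics/wrist1.png

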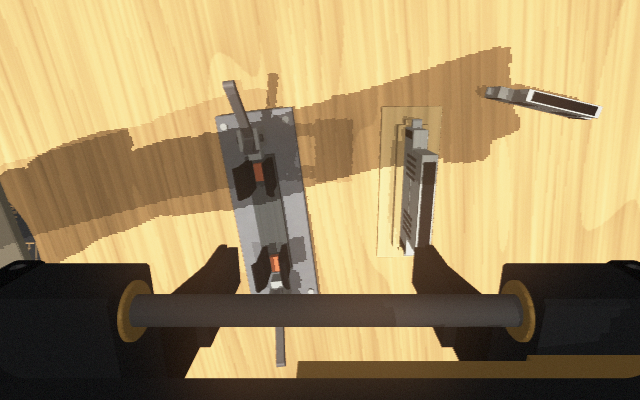

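```bash
cat > an.py <<'E'
from h import *
import sys
def an(c,xr,yr,bands):
    W=cloud(c).reshape(-1,3); W=W[np.isfinite(W[:,0])]
    S=W[(W[:,0]>xr[0])&(W[:,0]<xr[1])&(W[:,1]>yr[0])&(W[:,1]<yr[1])]
    for lo,hi in bands:
        s=S[(S[:,2]>lo)&(S[:,2]<hi)]
        if len(s)<8: continue
        (cc,wh,a)=cv2.minAreaRect(s[:,:2].astype(np.float32)*1000)
        print(lo,hi,len(s),"rect c",np.round(cc,1),"wh",np.round(wh,1),round(a,2),"zmed",np.median(s[:,2]).round(4))
if __name__=="__main__":
    c=load(sys.argv[1])
    print("module"); an(c,(.57,.66),(-.1,.12),[(.004,.012),(.012,.025),(.04,.056),(.084,.1)])
    print("rack"); an(c,(.38,.50),(-.2,.2),[(.005,.014),(.014,.025),(.045,.075),(.062,.08),(.08,.11)])
E
python3 an.py pics/wrist1.npz; python3 an.py pics/top0.npz;python3 an.py pics/side0.npz
```

```text
module
0.004 0.012 3513 rect c [615.6  10.5] wh [189.8  70.5] 83.06 zmed 0.0062
0.012 0.025 1308 rect c [615.7  10.4] wh [162.   35.7] 83.0 zmed 0.0182
0.04 0.056 777 rect c [614.5  11.3] wh [143.1  16.8] 82.28 zmed 0.0506
0.084 0.1 1631 rect c [615.1  11.2] wh [103.8  16.5] 82.63 zmed 0.0916
rack
0.005 0.014 7658 rect c [443.    1.2] wh [246.   90.4] 89.08 zmed 0.0122
0.014 0.025 2331 rect c [443.5   3.1] wh [237.9  86.3] 89.32 zmed 0.0202
0.045 0.075 2364 rect c [443.   2.] wh [250.5  39.5] 89.13 zmed 0.0644
0.062 0.08 1521 rect c [ 4.429e+02 -3.000e-01] wh [270.3  39.5] 89.13 zmed 0.0702
0.08 0.11 700 rect c [443.1  -1.1] wh [308.9  10.6] 89.15 zmed 0.0919
module
0.004 0.012 734 rect c [615.7  11.3] wh [212.5  87.5] 89.94 zmed 0.0063
0.012 0.025 230 rect c [614.7  12.1] wh [161.4  35.4] 83.14 zmed 0.0178
0.04 0.056 87 rect c [613.8  12.9] wh [142.3  17.2] 82.01 zmed 0.0506
0.084 0.1 222 rect c [614.3  12.4] wh [103.8  16.3] 82.37 zmed 0.091
rack
0.005 0.014 1482 rect c [ 4.391e+02 -1.000e-01] wh [117.4 398.9] 0.09 zmed 0.0113
0.014 0.025 651 rect c [442.4   0.7] wh [ 87.5 246.9] 0
[... 194 characters left out ...]
 [442.3   0.5] wh [306.1   9.5] 89.09 zmed 0.0906
module
0.004 0.012 630 rect c [615.1   7.8] wh [190.3  69.7] 83.07 zmed 0.0053
0.012 0.025 274 rect c [615.1   6.9] wh [161.5  35.3] 83.05 zmed 0.017
0.04 0.056 122 rect c [614.1   8.8] wh [145.7  15.8] 83.06 zmed 0.0491
0.084 0.1 216 rect c [615.    8.4] wh [104.6  16.5] 82.69 zmed 0.0902
rack
0.005 0.014 2045 rect c [442.8  -3.6] wh [252.6  89.9] 89.13 zmed 0.0109
0.014 0.025 374 rect c [442.2  -9.6] wh [233.9  75.9] 89.07 zmed 0.019
0.045 0.075 506 rect c [442.9  -3.3] wh [245.9  38.9] 89.32 zmed 0.0622
0.062 0.08 271 rect c [442.9   0.8] wh [257.6  38.9] 89.32 zmed 0.0685
0.08 0.11 82 rect c [442.7  -3.5] wh [307.8  10. ] 89.13 zmed 0.093
```

Request:
{"name": "apply_moves", "arguments": {"increments": [{"grip":0,"xyz":[60,10,70],"rotation":[0,0,-0.7]},{"grip":0,"xyz":[96.5,15.8,129],"rotation":[0,0,-0.7]},{"grip":0,"xyz":[96.5,15.8,129],"rotation":[0,0,-0.7]},{"grip":0,"xyz":[96.5,15.8,129],"rotation":[0,0,-0.7]},{"grip":0,"xyz":[96.5,15.8,129],"rotation":[0,0,-0.7]}]}}

```text
time: 2.08
ee_pos: [0.6154, 0.0109, 0.151]
eef_rot: [0.998, -0.064, 0.002, 0.002]
ft_force: [1.1, 0.5, 0.3]
width: 0.0871
```

```bash
python3 snap.py 2 wrist; python3 an.py pics/wrist2.npz; python3 -c "
from h import *
c=load('pics/wrist2.npz');print(R.from_quat(c['q']).as_matrix().round(4))"
```

```text
2.125 [0.6156 0.0112 0.1517] [ 0.9979 -0.0643  0.0022  0.0012] [-0.77  0.11  0.47] 0.08728642591030059 [-0.53  0.4   0.56  1.62 -0.22  1.19 -0.06]
module
0.004 0.012 9413 rect c [615.8  10.4] wh [190.1  70.1] 82.95 zmed 0.0062
0.012 0.025 3078 rect c [616.1  12.8] wh [156.2  35.1] 83.0 zmed 0.0182
0.04 0.056 712 rect c [623.5  72.2] wh [20.3 16.2] 82.52 zmed 0.0511
0.084 0.1 3731 rect c [615.8  12.8] wh [100.5  16. ] 82.69 zmed 0.0917
rack
0.005 0.014 11308 rect c [443.1  -0.7] wh [250.2  91.8] 88.98 zmed 0.0122
0.014 0.025 4103 rect c [444.9  29.9] wh [184.3  81.4] 87.6 zmed 0.0202
0.045 0.075 5673 rect c [444.6  83.4] wh [93.8 40.5] 89.09 zmed 0.061
0.062 0.08 2928 rect c [444.7  87.3] wh [101.6  40.5] 89.09 zmed 0.0697
0.08 0.11 505 rect c [448.5 132.4] wh [20.4 11.5] 55.33 zmed 0.0839
[[ 0.9917 -0.1286  0.0031]
 [-0.1286 -0.9917 -0.0033]
 [ 0.0035  0.0029 -1.    ]]
```

View pics/wrist2.png

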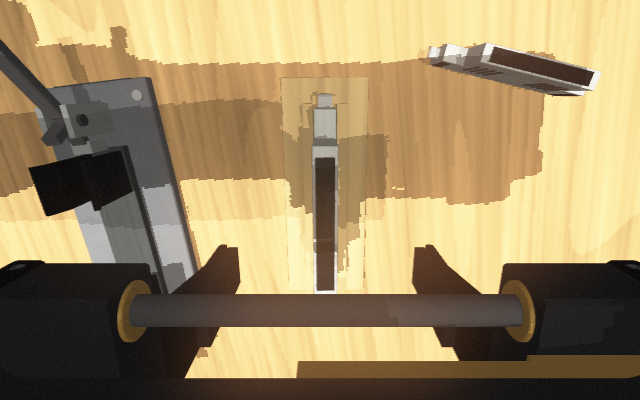

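Request:
{"name": "apply_moves", "arguments": {"increments": [{"grip":0,"xyz":[-0.1,-0.1,45],"rotation":[0.17,-0.2,0]},{"grip":0,"xyz":[-0.3,-0.2,75],"rotation":[0.17,-0.2,0]},{"grip":0,"xyz":[-0.3,-0.2,83.7],"rotation":[0.17,-0.2,0]},{"grip":0,"xyz":[-0.3,-0.2,83.7],"rotation":[0.17,-0.2,0]}]}}

```text
time: 2.62
ee_pos: [0.6161, 0.0116, 0.0693]
eef_rot: [0.998, -0.064, 0.001, -0.001]
ft_force: [0.2, -0.4, 0.8]
width: 0.0873
```

Request:
{"name": "apply_moves", "arguments": {"increments": [{"grip":255,"xyz":[0,0,0],"rotation":[0,0,0]},{"grip":255,"xyz":[0,0,0],"rotation":[0,0,0]},{"grip":255,"xyz":[0,0,0],"rotation":[0,0,0]},{"grip":255,"xyz":[0,0,0],"rotation":[0,0,0]},{"grip":255,"xyz":[0,0,0],"rotation":[0,0,0]}], "squeeze": 25}}

```text
time: 3.25
ee_pos: [0.616, 0.0115, 0.0692]
eef_rot: [0.998, -0.064, 0.001, -0.001]
ft_force: [-0.5, 0.4, 0.2]
width: 0.045
```

```bash
python3 snap.py 3 wrist; python3 -c "
from h import *
c=load('pics/wrist3.npz');print(R.from_quat(c['q']).as_matrix().round(4))"
```

```text
3.3 [0.616  0.0115 0.0692] [ 9.979e-01 -6.410e-02  1.200e-03 -6.000e-04] [ 1.02  0.   -0.47] 0.04119703500205103 [-0.5   0.49  0.53  1.69 -0.28  1.04 -0.01]
[[ 0.9918 -0.1279  0.0024]
 [-0.1279 -0.9918  0.0011]
 [ 0.0023 -0.0014 -1.    ]]
```

Fingers still closing; keep the pose.

Request:
{"name": "apply_moves", "arguments": {"increments": [{"grip":255,"xyz":[0,0,0],"rotation":[0,-0.13,0]},{"grip":255,"xyz":[0,0,0],"rotation":[0,-0.13,0]},{"grip":255,"xyz":[0,0,0],"rotation":[0,-0.13,0]},{"grip":255,"xyz":[0,0,0],"rotation":[0,-0.13,0]},{"grip":255,"xyz":[0,0,0],"rotation":[0,-0.13,0]}], "squeeze": 25}}

```text
time: 3.92
ee_pos: [0.616, 0.0115, 0.0691]
eef_rot: [0.998, -0.064, -0.0, -0.001]
ft_force: [0.3, 0.2, -0.8]
width: 0.0156
```

```bash
python3 snap.py 4 wrist; python3 -c "
from h import *
c=load('pics/wrist4.npz');print(R.from_quat(c['q']).as_matrix().round(4))"
```

```text
3.975 [0.616  0.0115 0.0691] [ 9.979e-01 -6.410e-02 -0.000e+00 -7.000e-04] [-0.1  -0.08 -0.73] 0.016124297701571106 [-0.5   0.49  0.53  1.69 -0.28  1.04 -0.01]
[[ 9.918e-01 -1.280e-01 -0.000e+00]
 [-1.280e-01 -9.918e-01  1.400e-03]
 [-2.000e-04 -1.300e-03 -1.000e+00]]
```

View pics/wrist4.png

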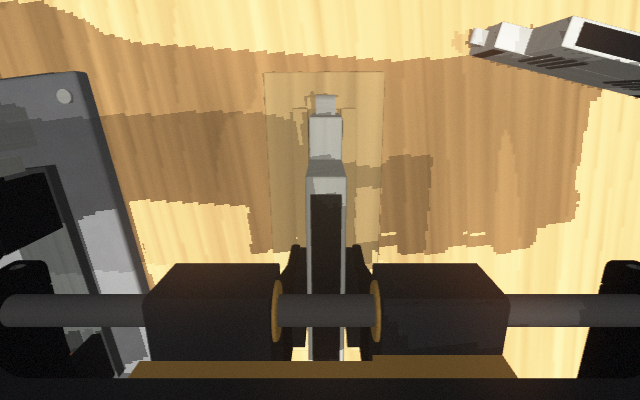

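Request:
{"name": "apply_moves", "arguments": {"increments": [{"grip":255,"xyz":[0,0,-40],"rotation":[0,0,0]},{"grip":255,"xyz":[0,0,-95],"rotation":[0,0,0]},{"grip":255,"xyz":[-45,9,-110],"rotation":[0,0,-2]},{"grip":255,"xyz":[-100,20,-110],"rotation":[0,0,-4]},{"grip":255,"xyz":[-150,30,-110],"rotation":[0,0,-6.4]}]}}

```text
time: 4.6
ee_pos: [0.4615, 0.0006, 0.1788]
eef_rot: [1.0, -0.008, -0.0, -0.001]
ft_force: [-0.2, 0.1, -2.6]
width: 0.016
```

Request:
{"name": "apply_moves", "arguments": {"increments": [{"grip":255,"xyz":[-25,4,0],"rotation":[0,0,0]},{"grip":255,"xyz":[-25,4,0],"rotation":[0,0,0]},{"grip":255,"xyz":[-25,4,0],"rotation":[0,0,0]}]}}

```text
time: 4.97
ee_pos: [0.437, -0.0029, 0.1789]
eef_rot: [1.0, -0.008, 0.0, -0.001]
ft_force: [-0.2, -0.4, -2.3]
width: 0.0157
```

```bash
python3 snap.py 5 wrist top side; python3 an.py pics/wrist5.npz; python3 -c "
from h import *
c=load('pics/wrist5.npz');print(R.from_quat(c['q']).as_matrix().round(4))
s=cv2.imread('pics/side5.png'); cv2.imwrite('pics/side5z.png',cv2.resize(s[100:300,150:350],None,fx=3,fy=3))"
```

```text
5.125 [ 0.437  -0.0031  0.1787] [ 1.0e+00 -7.7e-03 -2.0e-04 -3.0e-04] [ 0.46 -0.59 -2.5 ] 0.015711604618408485 [-0.67 -0.09  0.55  2.02  0.05  1.19 -0.15]
module
0.004 0.012 10755 rect c [615.4  10.3] wh [190.4  71.3] 82.97 zmed 0.0063
0.012 0.025 4632 rect c [615.6  10.3] wh [162.4  37.2] 82.88 zmed 0.0179
rack
0.005 0.014 12513 rect c [443.3  16.3] wh [215.   90.3] 89.13 zmed 0.0122
0.014 0.025 797 rect c [442.8  24.8] wh [196.3  84.8] 88.05 zmed 0.02
0.045 0.075 2330 rect c [443.8  40.4] wh [161.9  39.3] 89.24 zmed 0.0653
0.062 0.08 1590 rect c [443.8  43. ] wh [167.   39.3] 89.24 zmed 0.0701
0.08 0.11 303 rect c [445.2 128.6] wh [10.6  9.6] 89.39 zmed 0.0838
[[ 9.999e-01 -1.530e-02  4.000e-04]
 [-1.530e-02 -9.999e-01  1.700e-03]
 [ 4.000e-04 -1.700e-03 -1.000e+00]]
```

View pics/wrist5.png

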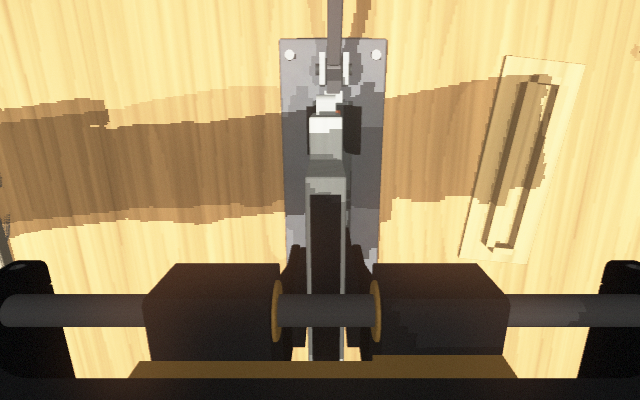

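View pics/side5z.png

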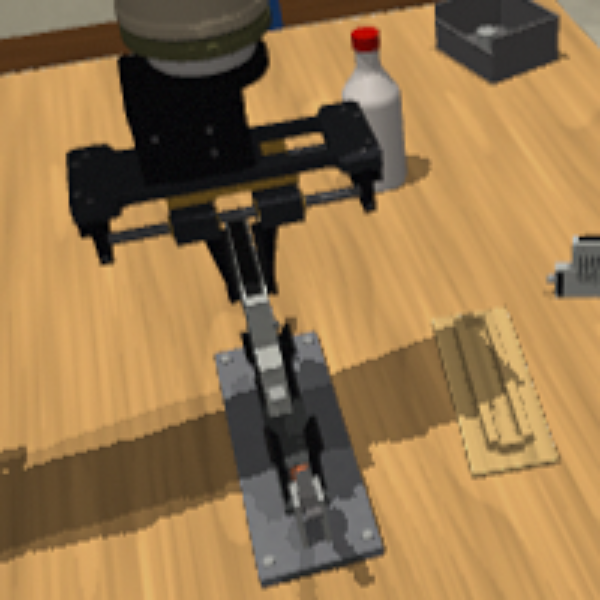

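```bash
python3 - <<'E'
from an import *
for n in ["wrist5","top5","side5"]:
    c=load(f"pics/{n}.npz"); print(n)
    W=cloud(c)
    an(c,(.41,.46),(-.09,.09),[(.13,.145),(.155,.166),(.195,.206)])
    print(" rails"); an(c,(.41,.48),(.02,.095),[(.067,.077)]); an(c,(.41,.48),(-.095,-.02),[(.067,.077)])
    an(c,(.38,.5),(-.2,.2),[(.008,.014)])
    if n=="wrist5":
        S=W.reshape(-1,3); S=S[np.isfinite(S[:,0])]
        for z0,z1,xr in [(.155,.166,None),(.195,.206,None),(.125,.15,None)]:
            for y0 in [.0,.02,.04,.06,.07,.078]:
                s=S[(S[:,2]>z0)&(S[:,2]<z1)&(abs(S[:,1]-y0)<.004)&(abs(S[:,0]-.437)<.012)]
                if len(s)>5: print("mod",z0,y0,len(s),(np.percentile(s[:,0],[1,99])*1000).round(1),(np.percentile(s[:,0],[1,99]).mean()*1000).round(1), s[:,2].mean().round(4))
        for y0 in [.04,.05,.06,.07]:
            for z0,z1 in[(.06,.076),(.008,.0145)]:
                s=S[(S[:,2]>z0)&(S[:,2]<z1)&(abs(S[:,1]-y0)<.003)&(abs(S[:,0]-.443)<.06)]
                if len(s)>5: x=np.sort(s[:,0]); print("rk",z0,y0,(np.percentile(x,[1,99])*1000).round(1), "gapedges",*[ (x[i]*1000,x[i+1]*1000) for i in np.where(np.diff(x)>.006)[0]])
E
```

```text
wrist5
0.13 0.145 385 rect c [438.8  73. ] wh [ 9.8 14.7] 88.53 zmed 0.143
0.155 0.166 1506 rect c [438.2  58.1] wh [20.6 16.7] 89.81 zmed 0.1611
0.195 0.206 6674 rect c [437.2   6.1] wh [85.6 36.1] 75.57 zmed 0.2014
 rails
0.067 0.077 767 rect c [444.1  63.4] wh [53.6 39.3] 89.24 zmed 0.0708
0.008 0.014 12512 rect c [443.3  16.3] wh [214.8  90.3] 89.13 zmed 0.0122
mod 0.155 0.06 578 [430.  446.5] 438.2 0.161
mod 0.155 0.07 196 [430.8 445.9] 438.3 0.1606
mod 0.195 0.0 487 [429.  445.9] 437.5 0.2011
mod 0.195 0.02 716 [430.  445.3] 437.6 0.2016
mod 0.195 0.04 836 [430.2 445.7] 437.9 0.2014
mod 0.125 0.07 261 [431.7 445.5] 438.6 0.1431
mod 0.125 0.078 159 [433.8 443.1] 438.4 0.1428
rk 0.06 0.04 [424.5 463.1] gapedges (np.float64(425.39746125065165), np.float64(452.917140538129))
rk 0.008 0.04 [399.2 488.4] gapedges (np.float64(420.7567291488273), np.float64(469.57127620829675))
rk 0.06 0.05 [424.8 463.3] gapedges (np.float64(425.6323309336189), np.float64(453.5581484586812))
rk 0.008 0.05 [399.8 488.1] gapedges (np.float64(421.1616752232102), np.float64(469.46712657977054))
rk 0.06 0.0
[... 393 characters left out ...]
.13 0.145 13 rect c [435.4 -79.9] wh [8.2 7.8] 88.93 zmed 0.142
 rails
0.067 0.077 14 rect c [459.4  53.4] wh [ 5.7 16.8] 0.39 zmed 0.0722
0.067 0.077 8 rect c [441.3 -87.6] wh [8.5 3. ] 0.69 zmed 0.071
0.008 0.014 661 rect c [443.5   1.2] wh [248.6  88.1] 89.34 zmed 0.0115
side5
0.13 0.145 55 rect c [434.2 -66.9] wh [15.9 41.6] 13.4 zmed 0.1409
0.155 0.166 93 rect c [436.5 -53.1] wh [50.  17.3] 89.1 zmed 0.1595
0.195 0.206 286 rect c [437.8 -11.1] wh [93.3 36.9] 76.05 zmed 0.2001
 rails
0.067 0.077 52 rect c [443.5  52. ] wh [33. 39.] 88.4 zmed 0.0697
0.067 0.077 73 rect c [441.8 -67.6] wh [52.2 38.9] 88.36 zmed 0.0699
0.008 0.014 1995 rect c [442.9  -4.3] wh [251.   89.9] 89.13 zmed 0.0109
```

Request:
{"name": "apply_moves", "arguments": {"increments": [{"grip":255,"xyz":[5.7,-2.4,0],"rotation":[0,0,0]},{"grip":255,"xyz":[5.7,-2.4,20],"rotation":[0,0,0]},{"grip":255,"xyz":[5.7,-2.4,36],"rotation":[0,0,0]},{"grip":255,"xyz":[5.7,-2.4,36],"rotation":[0,0,0]}]}}

```text
time: 5.62
ee_pos: [0.4424, -0.0009, 0.1417]
eef_rot: [1.0, -0.008, -0.001, 0.0]
ft_force: [0.4, 0.6, -3.4]
width: 0.0158
```

```bash
python3 snap.py 6 wrist top; python3 - <<'E'
from an import *
c=load('pics/wrist6.npz');print(R.from_quat(c['q']).as_matrix().round(4))
W=cloud(c);S=W.reshape(-1,3); S=S[np.isfinite(S[:,0])]
dz=c["p"][2]-.0691+.006; print("underside",dz)
for h,w in [(85,.0),(85,.02),(85,.035),(45,.06),(45,.068),(27,.077)]:
    s=S[(abs(S[:,2]-dz-h/1000)<.004)&(abs(S[:,1]-w)<.003)&(abs(S[:,0]-.443)<.012)]
    if len(s)>5: print("mod",h,w,len(s),(np.percentile(s[:,0],[1,99])*1000).round(1),(np.percentile(s[:,0],[1,99]).mean()*1000).round(2), (s[:,2].mean()-dz).round(4))
for y0 in [.05,.06,.07]:
    for z0,z1 in[(.066,.076),(.008,.0145)]:
        s=S[(S[:,2]>z0)&(S[:,2]<z1)&(abs(S[:,1]-y0)<.003)&(abs(S[:,0]-.443)<.06)]
        if len(s)>5: p=np.percentile(s[:,0],[1,99])*1000; print("rk",z0,y0,p.round(1),p.mean())
# along y: ear tip
s=S[(abs(S[:,0]-.444)<.003)&(S[:,1]>.06)&(S[:,1]<.1)&(S[:,2]>dz+.015)]
for a in s[np.argsort(s[:,1])][::max(1,len(s)//25)]: print(a.round(4), end=" ")
cv2.imwrite('pics/w6z.png',cv2.resize(c['img'][0:280,220:430],None,fx=2,fy=2))
E
```

```text
5.725 [ 0.4432 -0.0007  0.143 ] [ 1.0e+00 -7.7e-03 -2.0e-04 -1.0e-04] [ 0.32 -0.27 -2.08] 0.015837129327662906 [-0.66 -0.02  0.56  2.05  0.01  1.11 -0.12]
[[ 9.999e-01 -1.550e-02 -2.700e-03]
 [-1.550e-02 -9.999e-01 -7.000e-04]
 [-2.700e-03  7.000e-04 -1.000e+00]]
underside 0.07861022612446522
mod 85 0.0 210 [434.6 451.4] 442.99 0.0852
mod 85 0.02 540 [435.4 450.8] 443.1 0.0857
mod 85 0.035 601 [435.5 451.2] 443.35 0.0856
mod 45 0.06 412 [435.9 451.2] 443.55 0.0451
mod 45 0.068 402 [436.1 451.3] 443.69 0.0449
mod 27 0.077 238 [439.1 448.4] 443.74 0.0268
rk 0.066 0.05 [424.4 463.2] 443.80725274797624
rk 0.008 0.05 [399.7 488.5] 444.0609367717261
rk 0.066 0.06 [424.6 463.5] 444.0536129876533
rk 0.008 0.06 [399.4 488.1] 443.7386249229562
rk 0.066 0.07 [425.1 463.7] 444.3615191058168
rk 0.008 0.07 [400.1 488.4] 444.2409365778724
[0.4469 0.0601 0.1228] [0.446  0.0608 0.1245] [0.4431 0.0617 0.1233] [0.4427 0.0623 0.1248] [0.4441 0.0631 0.1236] [0.4446 0.064  0.1233] [0.4422 0.0646 0.1245] [0.4427 0.0654 0.1233] [0.447  0.0663 0.1232] [0.4446 0.0669 0.1246] [0.4446 0.0677 0.1229] [0.4413 0.0682 0.1241] [0.4432 0.0691 0.1237] [0.4461 0.07   0.1236] [0.4428 0.0703 0.1208] [0.4416 0.0705 0.1054] [0.4426 0.0715 0.1047] [0.4463 0.0725 0.1055] [0.4416 0.0731 0.1057] [0.4422 0.074  0.1054] [0.4437 0.075  0.1056] [0.4463 0.076  0.106 ] [0.4463 0.0769 0.1056] [0.4428 0.0775 0.1076] [0.4433 0.0785 0.1053] [0.4448 0.0794 0.1046]
```

View pics/w6z.png

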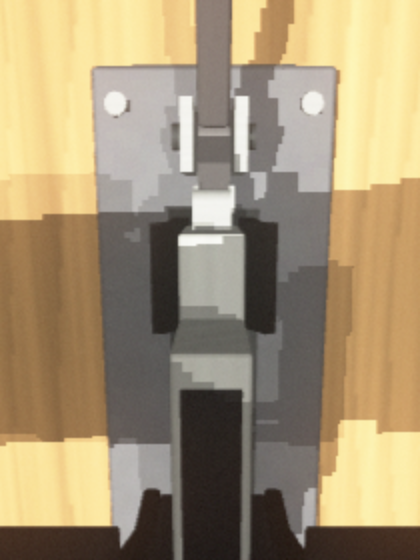

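Request:
{"name": "apply_moves", "arguments": {"increments": [{"grip":255,"xyz":[-0.3,-0.6,6],"rotation":[0,0.1,0]},{"grip":255,"xyz":[-0.3,-0.6,12],"rotation":[0,0.1,0]},{"grip":255,"xyz":[-0.3,-0.6,18],"rotation":[0,0.1,0]},{"grip":255,"xyz":[-0.3,-0.6,24],"rotation":[0,0.1,0]},{"grip":255,"xyz":[-0.3,-0.6,24],"rotation":[0,0.1,0]}]}}

```text
time: 6.35
ee_pos: [0.4426, -0.0002, 0.1185]
eef_rot: [1.0, -0.008, 0.0, 0.0]
ft_force: [0.1, 1.3, -2.4]
width: 0.0156
```

```bash
python3 - <<'E'
from bench import r
from h import *
s=r.read_state(); print(s["time"],s["ee_pos"].round(4),s["ft_force"].round(2),s["torque"].round(2),s["width"]);print(R.from_quat(s['eef_rot']).as_matrix().round(4))
E
```

```text
6.35 [ 4.426e-01 -2.000e-04  1.185e-01] [ 0.09  1.25 -2.4 ] [-0.09  0.03 -0.03] 0.015624659119039246
[[ 9.999e-01 -1.550e-02  4.000e-04]
 [-1.550e-02 -9.999e-01 -2.000e-04]
 [ 4.000e-04  2.000e-04 -1.000e+00]]
```

Request:
{"name": "apply_moves", "arguments": {"increments": [{"grip":255,"xyz":[0,0,5],"rotation":[0,0,0]},{"grip":255,"xyz":[0,0,10],"rotation":[0,0,0]},{"grip":255,"xyz":[0,0,15],"rotation":[0,0,0]},{"grip":255,"xyz":[0,0,20],"rotation":[0,0,0]},{"grip":255,"xyz":[0,0,21],"rotation":[0,0,0]}]}}

```text
time: 6.98
ee_pos: [0.4423, -0.0003, 0.0971]
eef_rot: [1.0, -0.008, -0.0, 0.0]
ft_force: [0.3, 0.9, -3.0]
width: 0.0161
```

```bash
python3 - <<'E'
from snap import *
c=snap("wrist","7");snap("side","7")
s=r.read_state(); print(s["time"],s["ee_pos"].round(4),s["ft_force"].round(2),s["torque"].round(2),s["width"]);print(R.from_quat(s['eef_rot']).as_matrix().round(4))
cv2.imwrite('pics/w7z.png',cv2.resize(c['img'][0:280,220:430],None,fx=2,fy=2))
E
```

```text
7.075 [ 4.425e-01 -3.000e-04  9.740e-02] [ 0.31 -0.25 -2.32] [-0.09  0.03 -0.03] 0.0160365474591028
[[ 9.999e-01 -1.560e-02  2.000e-04]
 [-1.560e-02 -9.999e-01 -4.000e-04]
 [ 3.000e-04  4.000e-04 -1.000e+00]]
```

View pics/w7z.png

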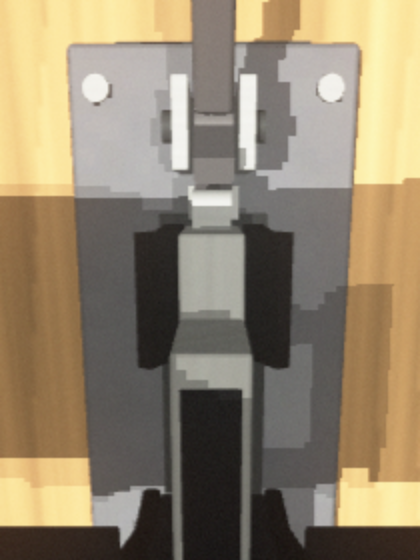

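Request:
{"name": "apply_moves", "arguments": {"increments": [{"grip":255,"xyz":[0,0,1],"rotation":[0,0,0]},{"grip":255,"xyz":[0,0,2],"rotation":[0,0,0]},{"grip":255,"xyz":[0,0,2.4],"rotation":[0,0,0]},{"grip":255,"xyz":[0,0,2.4],"rotation":[0,0,0]}]}}

```text
time: 7.58
ee_pos: [0.4426, -0.0003, 0.0951]
eef_rot: [1.0, -0.008, 0.0, 0.0]
ft_force: [-0.8, -0.3, -0.7]
width: 0.0156
```

Request:
{"name": "apply_moves", "arguments": {"increments": [{"grip":0,"xyz":[0,0,0.3],"rotation":[0,0,0]},{"grip":0,"xyz":[0,0,0.3],"rotation":[0,0,0]},{"grip":0,"xyz":[0,0,0],"rotation":[0,0,0]},{"grip":0,"xyz":[0,0,0],"rotation":[0,0,0]},{"grip":0,"xyz":[0,0,0],"rotation":[0,0,0]}]}}

```text
time: 8.2
ee_pos: [0.4426, -0.0003, 0.0952]
eef_rot: [1.0, -0.008, 0.0, 0.0]
ft_force: [0.1, 0.9, 0.5]
width: 0.058
```

Request:
{"name": "apply_moves", "arguments": {"increments": [{"grip":0,"xyz":[0,0,-20],"rotation":[0,0,0]},{"grip":0,"xyz":[0,0,-60],"rotation":[0,0,0]},{"grip":0,"xyz":[0,0,-110],"rotation":[0,0,0]},{"grip":0,"xyz":[0,0,-110],"rotation":[0,0,0]},{"grip":0,"xyz":[0,0,-110],"rotation":[0,0,0]}]}}

```text
time: 8.82
ee_pos: [0.4423, -0.0002, 0.2047]
eef_rot: [1.0, -0.008, 0.0, 0.0]
ft_force: [0.0, 0.3, -1.1]
width: 0.0871
```

```bash
python3 - <<'E'
from snap import *
from an import an
c=snap("wrist","8");d=snap("side","8");snap("top","8")
s=r.read_state(); print(s["time"],s["ee_pos"].round(4),s["ft_force"].round(2),s["width"],s["eef_rot"].round(4),s["joint_positions"].round(2))
for n in ["wrist","side","top"]:
    print(n);an(load(f"pics/{n}8.npz"),(.41,.47),(-.09,.09),[(.074,.08),(.11,.125)])
    an(load(f"pics/{n}8.npz"),(.41,.47),(.09,.19),[(.05,.11)])
    an(load(f"pics/{n}8.npz"),(.41,.47),(-.19,-.09),[(.05,.11)])
cv2.imwrite('pics/s8z.png',cv2.resize(d['img'][170:310,200:330],None,fx=4,fy=4))
E
```

```text
8.975 [ 4.419e-01 -3.000e-04  2.040e-01] [-0.59 -0.08  0.05] 0.08684933710236994 [ 1.0e+00 -7.8e-03 -8.0e-04  5.0e-04] [-0.68 -0.1   0.55  1.98  0.05  1.25 -0.16]
wrist
0.074 0.08 562 rect c [444.8  60.7] wh [20.6 33.3] 84.88 zmed 0.0771
0.11 0.125 3092 rect c [443.   -0.9] wh [103.8  16. ] 89.53 zmed 0.1176
0.05 0.11 1453 rect c [444.5 115.5] wh [51.  26.1] 89.98 zmed 0.0689
0.05 0.11 550 rect c [ 440.8 -117.4] wh [54.7 26.2] 88.9 zmed 0.0819
side
0.074 0.08 72 rect c [441.  -21.7] wh [ 17.1 110.2] 2.38 zmed 0.0762
0.11 0.125 248 rect c [442.8  -3.2] wh [105.7  16. ] 89.27 zmed 0.1162
0.05 0.11 90 rect c [440.4 120.3] wh [25.4 55.1] 6.86 zmed 0.0811
0.05 0.11 135 rect c [ 440.8 -123.8] wh [66.7 26.1] 89.49 zmed 0.0601
top
0.05 0.11 77 rect c [444.5 130.2] wh [13.5 45.9] 4.65 zmed 0.0815
0.05 0.11 120 rect c [ 441.3 -122.3] wh [25.5 60.4] 2.34 zmed 0.0682
```

View pics/s8z.png

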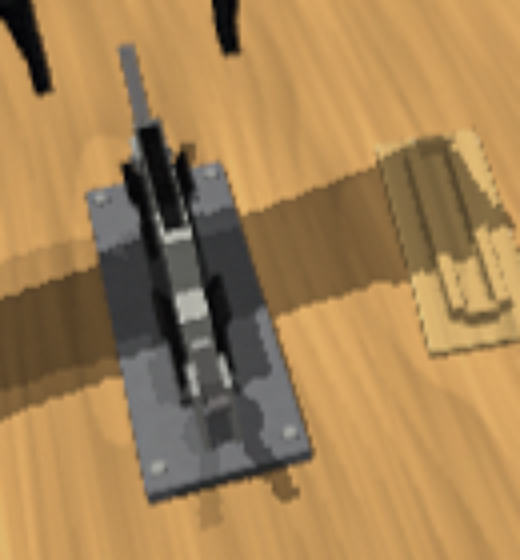

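View pics/wrist8.png

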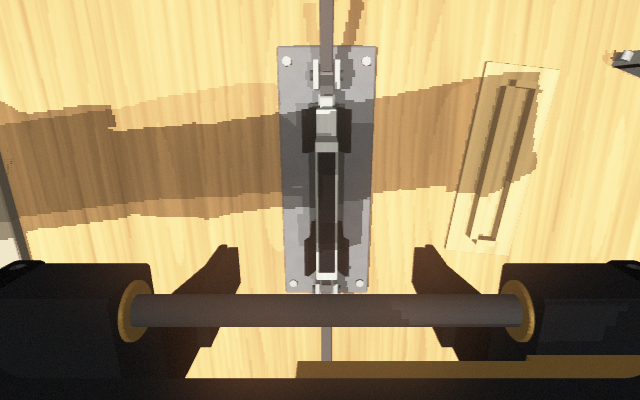

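Request:
{"name": "apply_moves", "arguments": {"increments": [{"grip":255,"xyz":[0,-50,0],"rotation":[0,0,0]},{"grip":255,"xyz":[0.3,-110,0],"rotation":[0,0,0]},{"grip":255,"xyz":[0.6,-170,0],"rotation":[0,0,0]},{"grip":255,"xyz":[0.6,-190,0],"rotation":[0,0,0]},{"grip":255,"xyz":[0.6,-190,0],"rotation":[0,0,0]}]}}

```text
time: 9.6
ee_pos: [0.4451, 0.19, 0.2029]
eef_rot: [1.0, -0.007, -0.001, 0.001]
ft_force: [0.1, -0.7, -0.0]
width: 0.0447
```

Request:
{"name": "apply_moves", "arguments": {"increments": [{"grip":255,"xyz":[0,0,20],"rotation":[0,0,0]},{"grip":255,"xyz":[0,0,60],"rotation":[0,0,0]},{"grip":255,"xyz":[0,0,105],"rotation":[0,0,0]},{"grip":255,"xyz":[0,0,118],"rotation":[0,0,0]},{"grip":255,"xyz":[0,0,118],"rotation":[0,0,0]}]}}

```text
time: 10.22
ee_pos: [0.4449, 0.1885, 0.0851]
eef_rot: [1.0, -0.008, -0.002, 0.002]
ft_force: [-0.5, -0.2, 0.9]
width: 0.002
```

```bash
cat > st.py <<'E'
import sys
from snap import *
tag=sys.argv[1]; d=snap("side",tag);snap("top",tag);w=snap("wrist",tag)
s=r.read_state(); print(s["time"],s["ee_pos"].round(4),s["ft_force"].round(2),s["torque"].round(2),s["width"].round(4));print(R.from_quat(s['eef_rot']).as_matrix().round(4))
cv2.imwrite(f'pics/s{tag}z.png',cv2.resize(d['img'][120:320,160:360],None,fx=3,fy=3,interpolation=cv2.INTER_CUBIC))
E
python3 st.py 9
```

```text
Traceback (most recent call last):
  File "st.py", line 4, in <module>
    s=r.read_state(); print(s["time"],s["ee_pos"].round(4),s["ft_force"].round(2),s["torque"].round(2),s["width"].round(4));print(R.from_quat(s['eef_rot']).as_matrix().round(4))
                                                                                                       ^^^^^^^^^^^^^^^^
AttributeError: 'float' object has no attribute 'round'
```

View pics/wrist9.png

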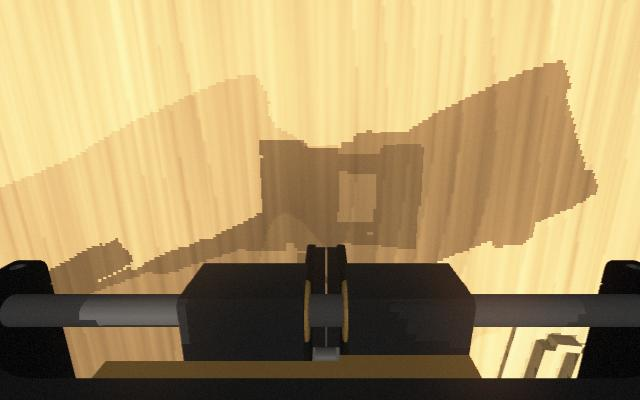

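```bash
sed -i 's/s\["width"\].round(4)/s["width"]/' st.py; cat > ff.py <<'E'
# average several readings while holding (camera calls advance 0.05 s each)
from bench import r, viewer
from h import *
import sys
F=[];P=[]
n=int(sys.argv[1]) if len(sys.argv)>1 else 4
for i in range(n):
    s=r.read_state();F.append(s["ft_force"]);P.append(s["ee_pos"])
    if i<n-1: viewer.camera("side")
s=r.read_state()
print("t",s["time"],"p",(np.mean(P,0)*1000).round(2),"last",(P[-1]*1000).round(2),"F",np.mean(F,0).round(2),"Fy",np.array(F)[:,1].round(1),"tq",s["torque"].round(2))
print(R.from_quat(s['eef_rot']).as_matrix().round(4).tolist())
E
python3 st.py 9; python3 ff.py 4
```

```text
10.525 [0.4454 0.19   0.086 ] [0.56 0.56 0.06] [-0.05  0.01  0.  ] 0.00041917874406679936
[[ 0.9999 -0.0136 -0.0013]
 [-0.0136 -0.9999 -0.0014]
 [-0.0013  0.0014 -1.    ]]
t 10.675 p [445.14 189.95  85.63] last [444.94 189.87  85.32] F [ 0.24  0.2  -0.23] Fy [ 0.6 -0.   0.4 -0.1] tq [-0.12  0.02  0.01]
[[0.9999, -0.0136, -0.0023], [-0.0136, -0.9999, -0.0021], [-0.0023, 0.0021, -1.0]]
```

View pics/s9z.png

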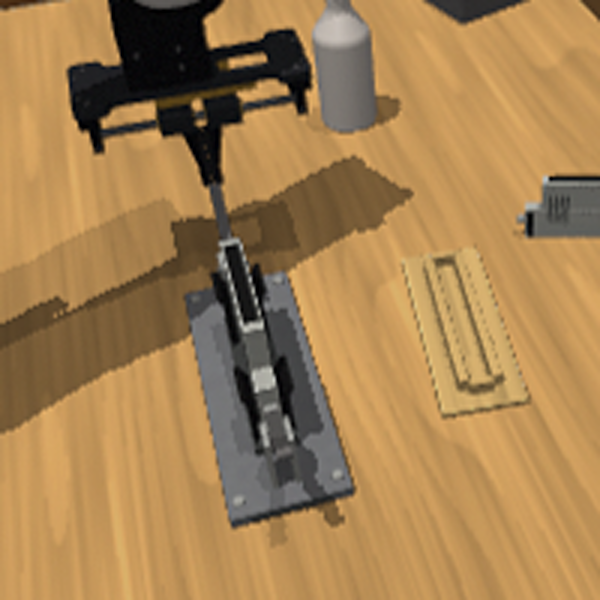

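Request:
{"name": "apply_moves", "arguments": {"increments": [{"grip":255,"xyz":[0,15,0],"rotation":[0,0,0]},{"grip":255,"xyz":[0,28,-4],"rotation":[0,0,0]},{"grip":255,"xyz":[0,38,-12],"rotation":[0,0,0]},{"grip":255,"xyz":[0,46,-22],"rotation":[0,0,0]},{"grip":255,"xyz":[0,48,-24],"rotation":[0,0,0]}]}}

```text
time: 11.3
ee_pos: [0.4447, 0.141, 0.1102]
eef_rot: [1.0, -0.007, -0.001, 0.001]
ft_force: [1.2, 1.6, -1.1]
width: 0.0001
```

```bash
python3 st.py 10; python3 ff.py 3
```

```text
11.45 [0.4444 0.1417 0.1094] [ 0.48 -0.   -0.15] [-0.21 -0.12 -0.02] 0.000340411326747632
[[ 0.9999 -0.0139 -0.0022]
 [-0.0139 -0.9999 -0.0022]
 [-0.0022  0.0023 -1.    ]]
t 11.55 p [444.28 141.82 109.27] last [444.2  141.93 109.17] F [0.2  0.15 0.89] Fy [-0.   0.8 -0.3] tq [-0.17 -0.1  -0.07]
[[0.9999, -0.0133, -0.0026], [-0.0133, -0.9999, -0.0025], [-0.0026, 0.0025, -1.0]]
```

View pics/s10z.png

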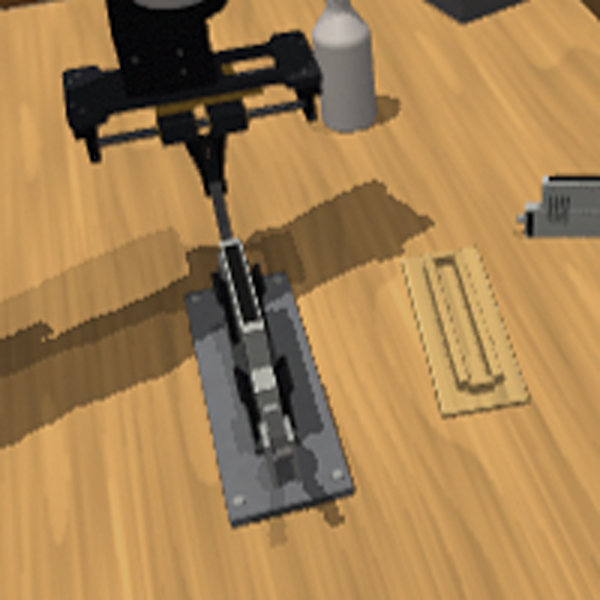

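```bash
cat > lev.py <<'E'
from h import *
import sys
tag=sys.argv[1]
for n in sys.argv[2:]:
    c=load(f"pics/{n}{tag}.npz"); S=cloud(c).reshape(-1,3); S=S[np.isfinite(S[:,0])]
    for sg in (1,-1):
        s=S[(abs(S[:,0]-.4426-.0152*S[:,1])<.007)&(sg*S[:,1]>.085)&(sg*S[:,1]<.2)&(S[:,2]>.045)&(S[:,2]<.135)]
        s=s[np.argsort(sg*s[:,1])]
        print(n,sg,len(s)," ".join(f"({a[1]*1000:.0f},{a[2]*1000:.0f})" for a in s[::max(1,len(s)//18)]))
E
python3 lev.py 10 side top; python3 lev.py 8 side top
python3 -c "
import cv2
d=cv2.imread('pics/side10.png');cv2.imwrite('pics/s10zz.png',cv2.resize(d[150:230,200:260],None,fx=7,fy=7,interpolation=cv2.INTER_CUBIC))"
```

```text
side 1 130 (94,60) (104,75) (106,80) (109,82) (110,87) (112,90) (114,96) (116,111) (118,102) (119,106) (121,112) (123,116) (127,108) (128,125) (129,109) (129,130) (129,129) (130,126) (132,125)
side -1 97 (-86,46) (-91,68) (-92,64) (-93,64) (-94,61) (-95,46) (-97,57) (-98,60) (-99,58) (-100,59) (-104,57) (-110,64) (-119,71) (-130,81) (-139,89) (-151,99) (-152,99) (-155,100) (-156,99) (-158,96)
top 1 54 (85,61) (88,59) (91,62) (91,59) (94,58) (94,57) (97,58) (99,63) (99,59) (101,68) (102,62) (104,67) (106,78) (107,70) (109,78) (111,84) (113,91) (114,81)
top -1 111 (-85,46) (-87,59) (-92,66) (-95,60) (-99,56) (-101,58) (-104,56) (-109,68) (-112,67) (-117,74) (-119,74) (-124,81) (-129,87) (-133,81) (-137,90) (-140,91) (-144,98) (-147,96) (-152,99)
side 1 81 (95,58) (112,72) (114,71) (116,70) (118,75) (120,65) (123,76) (123,78) (125,77) (128,80) (129,84) (131,85) (133,87) (134,88) (136,90) (138,91) (141,94) (143,93) (145,96) (146,98) (149,99)
side -1 96 (-87,66) (-92,58) (-93,65) (-94,59) (-95,64) (-97,60) (-97,60) (-97,59) (-99,58) (-101,58) (-104,58) (-112,47) (-124,76) (-131,81) (-144,93) (-151,99) (-153,99) (-155,98) (-156,97) (-157,99)
top 1 76 (107,63) (110,69) (112,69) (115,71) (117,74) (120,76) (123,76) (125,81) (127,83) (130,83) (133,84) (135,88) (137,93) (140,94) (142,97) (145,98) (147,101) (150,100) (152,102)
top -1 110 (-85,46) (-89,72) (-92,63) (-95,61) (-99,56) (-101,56) (-106,66) (-109,65) (-112,67) (-117,72) (-120,66) (-124,80) (-129,83) (-134,89) (-137,90) (-141,100) (-144,95) (-149,101) (-152,98)
```

View pics/s10zz.png

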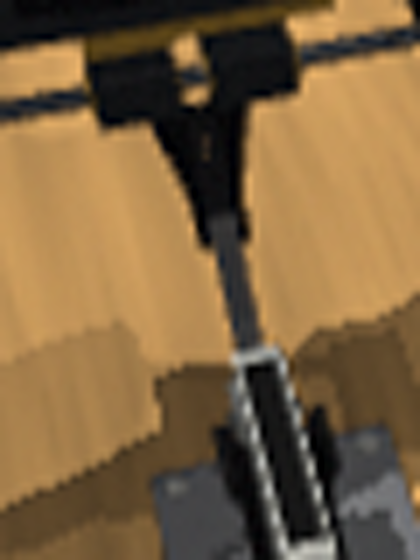

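Request:
{"name": "apply_moves", "arguments": {"increments": [{"grip":255,"xyz":[0.3,5,-2],"rotation":[0,0,0]},{"grip":255,"xyz":[0.3,9,-4],"rotation":[0,0,0]},{"grip":255,"xyz":[0.3,13,-6],"rotation":[0,0,0]},{"grip":255,"xyz":[0.3,16,-8],"rotation":[0,0,0]},{"grip":255,"xyz":[0.3,18,-9],"rotation":[0,0,0]}]}}

```text
time: 12.18
ee_pos: [0.4443, 0.1237, 0.1182]
eef_rot: [1.0, -0.007, -0.001, 0.001]
ft_force: [1.9, 3.1, -3.4]
width: 0.0007
```

```bash
python3 ff.py 4
```

```text
t 12.325 p [444.28 123.59 118.25] last [444.29 123.63 118.22] F [ 1.51  2.09 -2.71] Fy [3.1 1.9 2.  1.3] tq [ 0.24 -0.31  0.  ]
[[0.9999, -0.0136, -0.0027], [-0.0137, -0.9999, -0.0028], [-0.0027, 0.0028, -1.0]]
```

Request:
{"name": "apply_moves", "arguments": {"increments": [{"grip":255,"xyz":[0,1,0],"rotation":[0,0,0]},{"grip":255,"xyz":[0,2,0],"rotation":[0,0,0]},{"grip":255,"xyz":[0,3,0],"rotation":[0,0,0]},{"grip":255,"xyz":[0,3,0],"rotation":[0,0,0]}]}}

```text
time: 12.82
ee_pos: [0.4444, 0.1209, 0.1186]
eef_rot: [1.0, -0.007, -0.001, 0.001]
ft_force: [0.4, 5.3, 4.4]
width: 0.0005
```

```bash
python3 ff.py 4
```

```text
t 12.975 p [444.44 120.86 118.52] last [444.45 120.84 118.47] F [0.03 4.7  4.1 ] Fy [5.3 4.  4.3 5.2] tq [ 0.87 -0.03 -0.02]
[[0.9999, -0.0135, -0.0022], [-0.0135, -0.9999, -0.0024], [-0.0022, 0.0024, -1.0]]
```

Request:
{"name": "apply_moves", "arguments": {"increments": [{"grip":255,"xyz":[0,1,-0.3],"rotation":[0,0,0]},{"grip":255,"xyz":[0,2,-0.6],"rotation":[0,0,0]},{"grip":255,"xyz":[0,2,-0.6],"rotation":[0,0,0]}]}}

```text
time: 13.35
ee_pos: [0.4444, 0.1186, 0.119]
eef_rot: [1.0, -0.007, -0.001, 0.001]
ft_force: [1.0, 3.8, 1.5]
width: 0.0003
```

```bash
python3 ff.py 4
```

```text
t 13.5 p [444.38 118.63 119.02] last [444.36 118.63 119.01] F [0.6  3.66 1.35] Fy [3.8 3.6 3.3 4. ] tq [ 0.62 -0.12  0.  ]
[[0.9999, -0.0137, -0.0024], [-0.0137, -0.9999, -0.0027], [-0.0024, 0.0027, -1.0]]
```

Request:
{"name": "apply_moves", "arguments": {"increments": [{"grip":255,"xyz":[0,1,-0.2],"rotation":[0,0,0]},{"grip":255,"xyz":[0,2,-0.4],"rotation":[0,0,0]},{"grip":255,"xyz":[0,3,-0.5],"rotation":[0,0,0]},{"grip":255,"xyz":[0,3,-0.5],"rotation":[0,0,0]}]}}

```text
time: 14.0
ee_pos: [0.4443, 0.1155, 0.1195]
eef_rot: [1.0, -0.007, -0.001, 0.001]
ft_force: [1.1, 2.7, 2.1]
width: 0.0004
```

```bash
python3 ff.py 4
```

```text
t 14.15 p [444.33 115.45 119.52] last [444.36 115.47 119.52] F [0.36 2.89 1.79] Fy [2.7 2.7 3.3 2.9] tq [ 0.53 -0.13  0.04]
[[0.9999, -0.0138, -0.0024], [-0.0138, -0.9999, -0.0029], [-0.0023, 0.0029, -1.0]]
```

Request:
{"name": "apply_moves", "arguments": {"increments": [{"grip":255,"xyz":[0,1,-0.1],"rotation":[0,0,0]},{"grip":255,"xyz":[0,2,-0.2],"rotation":[0,0,0]},{"grip":255,"xyz":[0,3,-0.3],"rotation":[0,0,0]},{"grip":255,"xyz":[0,3,-0.3],"rotation":[0,0,0]}]}}

```text
time: 14.65
ee_pos: [0.4443, 0.1123, 0.1198]
eef_rot: [1.0, -0.007, -0.001, 0.002]
ft_force: [0.2, 2.3, 1.9]
width: 0.0005
```

```bash
python3 ff.py 4
```

```text
t 14.8 p [444.29 112.29 119.82] last [444.3 112.3 119.8] F [0.63 2.77 2.  ] Fy [2.3 3.3 3.  2.5] tq [ 0.53 -0.12 -0.  ]
[[0.9999, -0.0139, -0.0024], [-0.014, -0.9999, -0.0031], [-0.0024, 0.0031, -1.0]]
```

Request:
{"name": "apply_moves", "arguments": {"increments": [{"grip":255,"xyz":[0,1,-0.4],"rotation":[0,0,0]},{"grip":255,"xyz":[0,2,-0.8],"rotation":[0,0,0]},{"grip":255,"xyz":[0,3,-1.2],"rotation":[0,0,0]},{"grip":255,"xyz":[0,3,-1.2],"rotation":[0,0,0]}]}}

```text
time: 15.3
ee_pos: [0.4441, 0.109, 0.1209]
eef_rot: [1.0, -0.007, -0.001, 0.002]
ft_force: [1.7, 2.3, -3.2]
width: 0.0002
```

```bash
python3 ff.py 4
```

```text
t 15.45 p [444.14 109.04 120.91] last [444.15 109.05 120.95] F [ 1.33  2.15 -2.72] Fy [2.3 2.6 2.2 1.4] tq [ 0.39 -0.28 -0.03]
[[0.9999, -0.0141, -0.0028], [-0.0141, -0.9999, -0.0034], [-0.0027, 0.0035, -1.0]]
```

Request:
{"name": "apply_moves", "arguments": {"increments": [{"grip":255,"xyz":[0.2,1,0],"rotation":[0,0,0]},{"grip":255,"xyz":[0.2,2,0],"rotation":[0,0,0]},{"grip":255,"xyz":[0.2,3,0],"rotation":[0,0,0]},{"grip":255,"xyz":[0.2,3,0],"rotation":[0,0,0]}]}}

```text
time: 15.95
ee_pos: [0.4443, 0.106, 0.121]
eef_rot: [1.0, -0.007, -0.001, 0.002]
ft_force: [0.7, 2.9, -1.4]
width: 0.0007
```

```bash
python3 ff.py 4
```

```text
t 16.1 p [444.26 105.96 120.96] last [444.27 105.99 120.96] F [ 0.24  3.17 -0.97] Fy [2.9 3.6 2.5 3.6] tq [ 0.59  0.04 -0.02]
[[0.9999, -0.0141, -0.0029], [-0.0142, -0.9999, -0.0036], [-0.0028, 0.0036, -1.0]]
```

Request:
{"name": "apply_moves", "arguments": {"increments": [{"grip":255,"xyz":[0.1,1,0],"rotation":[0,0,0]},{"grip":255,"xyz":[0.1,2,0],"rotation":[0,0,0]},{"grip":255,"xyz":[0.1,2.7,0],"rotation":[0,0,0]},{"grip":255,"xyz":[0.1,2.7,0],"rotation":[0,0,0]}]}}

```text
time: 16.6
ee_pos: [0.4442, 0.1031, 0.1209]
eef_rot: [1.0, -0.007, -0.002, 0.002]
ft_force: [-0.4, 3.5, -1.7]
width: 0.0007
```

```bash
python3 ff.py 4
```

```text
t 16.75 p [444.26 103.15 120.92] last [444.27 103.15 120.92] F [-0.16  2.94 -1.74] Fy [3.5 3.  2.8 2.5] tq [0.6  0.12 0.03]
[[0.9999, -0.0143, -0.0031], [-0.0143, -0.9999, -0.0037], [-0.003, 0.0038, -1.0]]
```

Request:
{"name": "apply_moves", "arguments": {"increments": [{"grip":255,"xyz":[0.1,1,0],"rotation":[0,0,0]},{"grip":255,"xyz":[0.1,2,0],"rotation":[0,0,0]},{"grip":255,"xyz":[0.1,2.7,0],"rotation":[0,0,0]},{"grip":255,"xyz":[0.1,2.7,0],"rotation":[0,0,0]}]}}

```text
time: 17.25
ee_pos: [0.4443, 0.1012, 0.1209]
eef_rot: [1.0, -0.007, -0.001, 0.001]
ft_force: [-0.1, 6.6, -2.1]
width: 0.0003
```

```bash
python3 ff.py 4
```

```text
t 17.4 p [444.25 101.2  120.92] last [444.26 101.21 120.91] F [-0.3   6.8  -2.69] Fy [6.6 6.7 6.9 7. ] tq [ 1.5   0.18 -0.03]
[[0.9999, -0.0136, -0.003], [-0.0136, -0.9999, -0.0028], [-0.0029, 0.0029, -1.0]]
```

Request:
{"name": "apply_moves", "arguments": {"increments": [{"grip":255,"xyz":[0.1,1,0],"rotation":[0,0,0]},{"grip":255,"xyz":[0.1,2,0],"rotation":[0,0,0]},{"grip":255,"xyz":[0.1,2.5,0],"rotation":[0,0,0]},{"grip":255,"xyz":[0.1,2.5,0],"rotation":[0,0,0]}]}}

```text
time: 17.9
ee_pos: [0.4442, 0.1002, 0.1209]
eef_rot: [1.0, -0.006, -0.001, 0.0]
ft_force: [0.2, 10.2, -4.6]
width: 0.0008
```

```bash
python3 ff.py 4
```

```text
t 18.05 p [444.2  100.23 120.94] last [444.22 100.22 120.94] F [-0.66 10.13 -4.19] Fy [10.2 10.4 10.  10. ] tq [2.28 0.16 0.02]
[[0.9999, -0.0125, -0.0028], [-0.0125, -0.9999, -0.001], [-0.0027, 0.001, -1.0]]
```

Request:
{"name": "apply_moves", "arguments": {"increments": [{"grip":255,"xyz":[0.1,1.8,0],"rotation":[0,0,0]},{"grip":255,"xyz":[0.1,2.4,0],"rotation":[0,0,0]},{"grip":255,"xyz":[0.1,2.7,0],"rotation":[0,0,0]},{"grip":255,"xyz":[0.1,2.7,0],"rotation":[0,0,0]}]}}

```text
time: 18.55
ee_pos: [0.4442, 0.0996, 0.121]
eef_rot: [1.0, -0.005, -0.001, -0.001]
ft_force: [-0.3, 12.2, -4.2]
width: 0.0005
```

```bash
python3 ff.py 4; python3 st.py 11; python3 lev.py 11 side top
```

```text
t 18.7 p [444.16  99.62 120.97] last [444.17  99.6  120.96] F [ 0.06 12.13 -4.42] Fy [12.2 11.6 12.9 11.7] tq [ 2.8   0.1  -0.02]
[[0.9999, -0.0108, -0.0024], [-0.0108, -0.9999, 0.0015], [-0.0024, -0.0015, -1.0]]
18.85 [0.4442 0.0996 0.121 ] [-0.11 11.56 -4.64] [ 2.81  0.11 -0.02] 0.0005907668459913431
[[ 0.9999 -0.0108 -0.0024]
 [-0.0108 -0.9999  0.0015]
 [-0.0024 -0.0015 -1.    ]]
side 1 44 (85,95) (86,119) (86,122) (86,83) (86,122) (86,82) (87,80) (87,118) (87,123) (87,130) (88,115) (88,132) (88,128) (88,129) (88,126) (88,127) (88,128) (89,79) (89,124) (89,133) (90,120) (92,129)
side -1 94 (-87,66) (-92,70) (-93,66) (-94,62) (-95,65) (-97,63) (-97,56) (-99,58) (-100,57) (-103,56) (-109,60) (-114,67) (-128,79) (-135,85) (-145,95) (-152,100) (-154,99) (-156,96) (-156,100)
top 1 0 
top -1 111 (-85,48) (-87,62) (-92,66) (-95,61) (-99,55) (-101,57) (-104,58) (-109,66) (-112,66) (-117,73) (-119,74) (-124,80) (-129,87) (-132,81) (-137,92) (-140,90) (-145,95) (-147,96) (-152,100)
```

View pics/s11z.png

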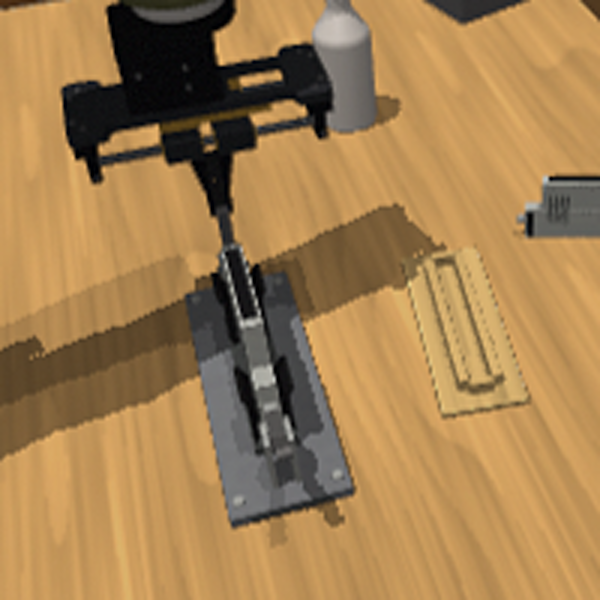

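Request:
{"name": "apply_moves", "arguments": {"increments": [{"grip":255,"xyz":[0,2.1,0],"rotation":[0,0,0]},{"grip":255,"xyz":[0,2.3,0],"rotation":[0,0,0]},{"grip":255,"xyz":[0,2.45,0],"rotation":[0,0,0]},{"grip":255,"xyz":[0,2.45,0],"rotation":[0,0,0]}]}}

```text
time: 19.35
ee_pos: [0.4441, 0.0995, 0.121]
eef_rot: [1.0, -0.005, -0.001, -0.002]
ft_force: [0.2, 13.5, -6.2]
width: 0.0003
```

```bash
python3 ff.py 5
```

```text
t 19.55 p [444.09  99.44 121.01] last [444.08  99.43 120.99] F [ 0.46 13.14 -5.59] Fy [13.5 13.3 13.  13.  12.8] tq [2.9  0.05 0.03]
[[1.0, -0.0091, -0.0019], [-0.0091, -1.0, 0.0042], [-0.0019, -0.0042, -1.0]]
```

Request:
{"name": "apply_moves", "arguments": {"increments": [{"grip":255,"xyz":[0,-12,0],"rotation":[0,0,0]},{"grip":255,"xyz":[0,-32,0],"rotation":[-0.24,0,0.36]},{"grip":255,"xyz":[0,-35,-45],"rotation":[-0.24,0,0.36]},{"grip":255,"xyz":[0,-35,-90],"rotation":[-0.24,0,0.36]},{"grip":255,"xyz":[0,-35,-90],"rotation":[-0.24,0,0.36]}]}}

```text
time: 20.18
ee_pos: [0.4466, 0.1344, 0.2144]
eef_rot: [1.0, -0.008, 0.002, -0.001]
ft_force: [0.1, -0.1, -0.4]
width: 0.0003
```

Request:
{"name": "apply_moves", "arguments": {"increments": [{"grip":255,"xyz":[0,45,0],"rotation":[0,0,0]},{"grip":255,"xyz":[0,107,0],"rotation":[0,0,0]},{"grip":255,"xyz":[0,169,0],"rotation":[0,0,0]},{"grip":255,"xyz":[0,231,0],"rotation":[0,0,0]},{"grip":255,"xyz":[0,290,0],"rotation":[0,0,0]}]}}

```text
time: 20.8
ee_pos: [0.4412, -0.158, 0.2133]
eef_rot: [1.0, -0.008, 0.002, -0.001]
ft_force: [1.1, -0.0, -0.5]
width: 0.0005
```

```bash
python3 st.py 12; python3 ff.py 2; python3 lev.py 12 side top
python3 - <<'E'
from an import *
for n in ["side","top","wrist"]:
    c=load(f"pics/{n}12.npz"); S=cloud(c).reshape(-1,3); S=S[np.isfinite(S[:,0])]
    s=S[(abs(S[:,0]-.4431)<.01)&(abs(S[:,1])<.06)&(S[:,2]>.095)&(S[:,2]<.13)]
    if len(s)>20:
        for y0 in np.arange(-.05,.051,.02):
            q=s[abs(s[:,1]-y0)<.01]
            if len(q)>3: print(n,y0.round(3),np.median(q[:,2]).round(4),len(q))
E
```

```text
20.95 [ 0.441  -0.1589  0.2133] [-0.48  1.35  0.82] [0.01 0.01 0.  ] 0.0004476003120480478
[[ 9.998e-01 -2.210e-02  2.800e-03]
 [-2.210e-02 -9.998e-01  9.000e-04]
 [ 2.700e-03 -1.000e-03 -1.000e+00]]
t 21.0 p [ 441.19 -157.77  213.22] last [ 441.4  -156.64  213.17] F [-0.21  1.15  0.42] Fy [1.3 0.9] tq [-0.03  0.03  0.05]
[[0.9998, -0.0188, 0.0024], [-0.0188, -0.9998, 0.0016], [0.0024, -0.0016, -1.0]]
side 1 0 
side -1 96 (-86,45) (-91,67) (-93,67) (-94,62) (-95,66) (-95,61) (-97,58) (-98,61) (-100,58) (-101,57) (-105,58) (-112,47) (-122,74) (-132,82) (-143,92) (-151,100) (-153,99) (-155,98) (-156,97) (-158,97)
top 1 39 (86,56) (86,51) (88,123) (88,122) (88,119) (88,55) (89,54) (90,123) (91,121) (91,57) (91,54) (93,70) (93,121) (93,120) (95,79) (98,78) (102,61) (103,55) (103,51) (108,62)
top -1 105 (-85,46) (-86,68) (-89,67) (-92,63) (-96,57) (-99,55) (-101,56) (-104,59) (-107,59) (-112,68) (-114,71) (-117,71) (-120,72) (-124,79) (-129,84) (-132,84) (-135,87) (-139,97) (-142,94) (-145,95) (-147,96)
top -0.05 0.1165 19
top -0.03 0.1159 48
top -0.01 0.1134 51
top 0.01 0.1119 54
top 0.03 0.1109 42
top 0.05 0.1087 36
wrist -0.05 0.1165 531
wrist -0.03 0.1162 696
```

View pics/s12z.png

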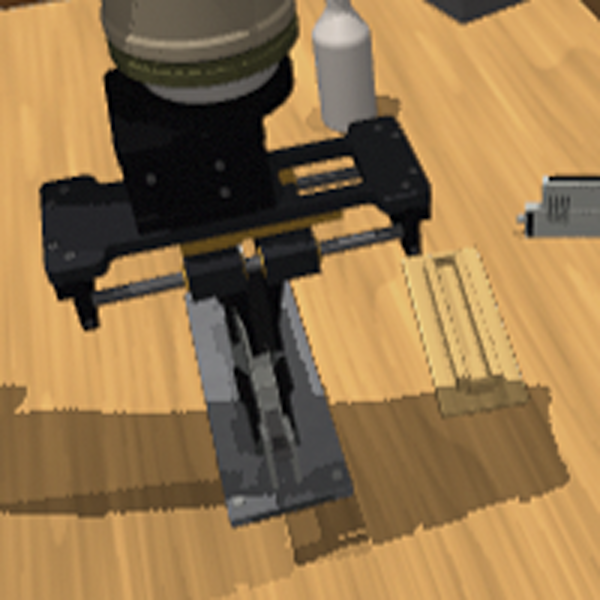

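Request:
{"name": "apply_moves", "arguments": {"increments": [{"grip":255,"xyz":[-1.1,33.4,0],"rotation":[0,0,0]},{"grip":255,"xyz":[-1.1,33.4,10],"rotation":[0,0,0]},{"grip":255,"xyz":[-1.1,33.4,60],"rotation":[0,0,0]},{"grip":255,"xyz":[-1.1,33.4,110],"rotation":[0,0,0]},{"grip":255,"xyz":[-1.1,33.4,127],"rotation":[0,0,0]}]}}

```text
time: 21.62
ee_pos: [0.4383, -0.188, 0.0834]
eef_rot: [1.0, -0.009, -0.001, -0.001]
ft_force: [0.2, -0.3, 0.1]
width: 0.0001
```

```bash
python3 ff.py 4
```

```text
t 21.775 p [ 439.   -188.6    84.43] last [ 440.14 -189.38   86.41] F [-0.32  0.07 -0.26] Fy [-0.3  0.7 -0.2  0. ] tq [-0.09  0.09  0.01]
[[0.9998, -0.0181, 0.0015], [-0.0181, -0.9998, 0.0013], [0.0015, -0.0013, -1.0]]
```

Request:
{"name": "apply_moves", "arguments": {"increments": [{"grip":255,"xyz":[0,-15,0],"rotation":[0,0,0]},{"grip":255,"xyz":[0,-28,-3],"rotation":[0,0,0]},{"grip":255,"xyz":[0,-37,-11],"rotation":[0,0,0]},{"grip":255,"xyz":[0,-45,-21],"rotation":[0,0,0]},{"grip":255,"xyz":[0,-47,-23],"rotation":[0,0,0]}]}}

```text
time: 22.4
ee_pos: [0.4414, -0.1425, 0.111]
eef_rot: [1.0, -0.009, 0.002, -0.001]
ft_force: [-3.3, -3.6, -2.5]
width: 0.0002
```

```bash
python3 st.py 13; python3 lev.py 13 top side; python3 ff.py 2
```

```text
22.55 [ 0.4414 -0.1429  0.1103] [-3.3  -3.22  3.08] [-0.72  0.69  0.06] 0.0003191941352368189
[[ 0.9998 -0.0184  0.0029]
 [-0.0184 -0.9998  0.0013]
 [ 0.0029 -0.0013 -1.    ]]
top 1 39 (85,58) (86,53) (87,127) (88,123) (88,120) (88,56) (89,50) (90,124) (90,123) (91,53) (92,51) (92,76) (93,125) (93,121) (95,76) (98,78) (102,61) (102,56) (103,53) (108,58)
top -1 55 (-87,63) (-87,59) (-90,60) (-90,58) (-93,59) (-95,60) (-96,54) (-98,60) (-99,55) (-101,66) (-103,72) (-103,66) (-105,74) (-107,59) (-108,78) (-110,84) (-112,89) (-115,94) (-117,99)
side 1 0 
side -1 90 (-108,55) (-142,125) (-152,130) (-152,118) (-153,106) (-153,120) (-153,109) (-153,126) (-153,113) (-154,125) (-154,123) (-154,104) (-154,113) (-154,113) (-154,115) (-155,123) (-155,126) (-156,108)
t 22.6 p [ 441.4  -142.97  110.18] last [ 441.4 -143.   110.1] F [-3.33 -3.08  3.26] Fy [-3.2 -2.9] tq [-0.79  0.65  0.05]
[[0.9998, -0.0185, 0.0027], [-0.0185, -0.9998, 0.0011], [0.0027, -0.0011, -1.0]]
```

View pics/s13z.png

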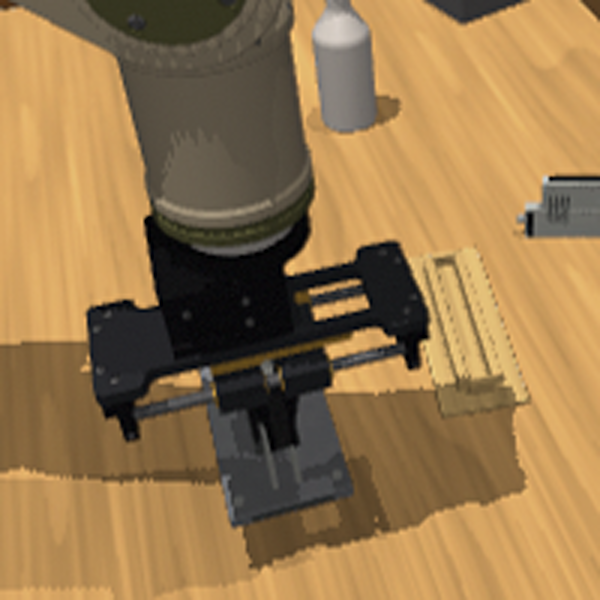

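Request:
{"name": "apply_moves", "arguments": {"increments": [{"grip":255,"xyz":[-0.4,-4,-2],"rotation":[0,0,0]},{"grip":255,"xyz":[-0.8,-8,-4],"rotation":[0,0,0]},{"grip":255,"xyz":[-1.0,-12,-6],"rotation":[0,0,0]},{"grip":255,"xyz":[-1.2,-16,-8],"rotation":[0,0,0]},{"grip":255,"xyz":[-1.2,-19,-9],"rotation":[0,0,0]}]}}

```text
time: 23.22
ee_pos: [0.4407, -0.1237, 0.1192]
eef_rot: [1.0, -0.009, 0.002, -0.001]
ft_force: [1.2, -3.7, -2.8]
width: 0.0003
```

```bash
python3 ff.py 4
```

```text
t 23.375 p [ 440.71 -123.5   119.23] last [ 440.69 -123.57  119.19] F [ 1.19 -2.61 -1.88] Fy [-3.7 -2.5 -1.7 -2.5] tq [-0.47 -0.16  0.01]
[[0.9998, -0.018, 0.003], [-0.018, -0.9998, 0.0016], [0.003, -0.0016, -1.0]]
```

Request:
{"name": "apply_moves", "arguments": {"increments": [{"grip":255,"xyz":[0,-1,0],"rotation":[0,0,0]},{"grip":255,"xyz":[0,-2,0],"rotation":[0,0,0]},{"grip":255,"xyz":[0,-2.8,0],"rotation":[0,0,0]},{"grip":255,"xyz":[0,-2.8,0],"rotation":[0,0,0]}]}}

```text
time: 23.88
ee_pos: [0.4409, -0.1209, 0.1194]
eef_rot: [1.0, -0.009, 0.002, -0.001]
ft_force: [-1.0, -4.9, 3.3]
width: 0.0003
```

```bash
python3 ff.py 4
```

```text
t 24.025 p [ 440.93 -120.86  119.41] last [ 440.94 -120.87  119.39] F [-0.55 -4.48  3.67] Fy [-4.9 -3.7 -4.3 -5. ] tq [-1.06  0.13 -0.01]
[[0.9998, -0.0182, 0.0035], [-0.0182, -0.9998, 0.0015], [0.0035, -0.0016, -1.0]]
```

Request:
{"name": "apply_moves", "arguments": {"increments": [{"grip":255,"xyz":[0,-1,-0.2],"rotation":[0,0,0]},{"grip":255,"xyz":[0,-2,-0.4],"rotation":[0,0,0]},{"grip":255,"xyz":[0,-2.5,-0.5],"rotation":[0,0,0]},{"grip":255,"xyz":[0,-2.5,-0.5],"rotation":[0,0,0]}]}}

```text
time: 24.52
ee_pos: [0.4409, -0.1182, 0.1199]
eef_rot: [1.0, -0.009, 0.002, -0.001]
ft_force: [-0.2, -3.0, 2.1]
width: 0.0005
```

```bash
python3 ff.py 4
```

```text
t 24.675 p [ 440.95 -118.2   119.86] last [ 440.95 -118.2   119.86] F [-0.14 -3.27  1.72] Fy [-3.  -3.9 -3.3 -2.9] tq [-0.79  0.07 -0.04]
[[0.9998, -0.018, 0.0034], [-0.018, -0.9998, 0.0017], [0.0033, -0.0018, -1.0]]
```

Request:
{"name": "apply_moves", "arguments": {"increments": [{"grip":255,"xyz":[0,-1,-0.1],"rotation":[0,0,0]},{"grip":255,"xyz":[0,-2,-0.2],"rotation":[0,0,0]},{"grip":255,"xyz":[0,-3,-0.3],"rotation":[0,0,0]},{"grip":255,"xyz":[0,-3,-0.3],"rotation":[0,0,0]}]}}

```text
time: 25.18
ee_pos: [0.441, -0.1151, 0.1202]
eef_rot: [1.0, -0.009, 0.002, -0.001]
ft_force: [-0.8, -3.8, 3.0]
width: 0.0006
```

```bash
python3 ff.py 4
```

```text
t 25.325 p [ 441.01 -115.1   120.15] last [ 441.01 -115.1   120.14] F [-0.65 -3.4   2.34] Fy [-3.8 -3.  -3.3 -3.5] tq [-0.82  0.07  0.05]
[[0.9998, -0.018, 0.0034], [-0.018, -0.9998, 0.0019], [0.0033, -0.002, -1.0]]
```

Request:
{"name": "apply_moves", "arguments": {"increments": [{"grip":255,"xyz":[0,-1,-0.1],"rotation":[0,0,0]},{"grip":255,"xyz":[0,-2,-0.2],"rotation":[0,0,0]},{"grip":255,"xyz":[0,-3,-0.3],"rotation":[0,0,0]},{"grip":255,"xyz":[0,-3,-0.3],"rotation":[0,0,0]}]}}

```text
time: 25.82
ee_pos: [0.441, -0.1131, 0.1204]
eef_rot: [1.0, -0.009, 0.002, -0.0]
ft_force: [0.1, -8.1, 1.6]
width: 0.0006
```

```bash
python3 ff.py 4
```

```text
t 25.975 p [ 441.   -113.06  120.45] last [ 441.01 -113.07  120.45] F [-0.14 -8.37  1.62] Fy [-8.1 -8.  -9.  -8.4] tq [-1.88  0.01 -0.02]
[[0.9998, -0.0187, 0.0035], [-0.0187, -0.9998, 0.0006], [0.0035, -0.0007, -1.0]]
```

Request:
{"name": "apply_moves", "arguments": {"increments": [{"grip":255,"xyz":[0,-1.5,0],"rotation":[0,0,0]},{"grip":255,"xyz":[0,-2.3,0],"rotation":[0,0,0]},{"grip":255,"xyz":[0,-2.8,0],"rotation":[0,0,0]},{"grip":255,"xyz":[0,-2.8,0],"rotation":[0,0,0]}]}}

```text
time: 26.48
ee_pos: [0.441, -0.1121, 0.1205]
eef_rot: [1.0, -0.01, 0.002, 0.001]
ft_force: [-0.1, -10.7, 2.1]
width: 0.0004
```

```bash
python3 ff.py 5
```

```text
t 26.675 p [ 441.01 -112.07  120.54] last [ 441.01 -112.07  120.54] F [  0.36 -10.92   2.02] Fy [-10.7 -10.9 -11.  -10.6 -11.3] tq [-2.64  0.09 -0.  ]
[[0.9998, -0.0201, 0.0038], [-0.0201, -0.9998, -0.0016], [0.0038, 0.0016, -1.0]]
```

Request:
{"name": "apply_moves", "arguments": {"increments": [{"grip":255,"xyz":[0,-1.8,0],"rotation":[0,0,0]},{"grip":255,"xyz":[0,-2.1,0],"rotation":[0,0,0]},{"grip":255,"xyz":[0,-2.25,0],"rotation":[0,0,0]},{"grip":255,"xyz":[0,-2.25,0],"rotation":[0,0,0]}]}}

```text
time: 27.18
ee_pos: [0.441, -0.1117, 0.1206]
eef_rot: [1.0, -0.011, 0.002, 0.002]
ft_force: [-0.2, -11.7, 1.9]
width: 0.0004
```

```bash
python3 ff.py 5
```

```text
t 27.375 p [ 440.99 -111.7   120.6 ] last [ 440.97 -111.7   120.59] F [ -0.02 -11.68   1.93] Fy [-11.7 -11.5 -11.8 -11.8 -11.7] tq [-2.72  0.01 -0.01]
[[0.9998, -0.0216, 0.004], [-0.0215, -0.9998, -0.004], [0.0041, 0.0039, -1.0]]
```

Request:
{"name": "apply_moves", "arguments": {"increments": [{"grip":255,"xyz":[0,12,0],"rotation":[0,0,0]},{"grip":255,"xyz":[0,32,0],"rotation":[0.22,-0.22,-0.34]},{"grip":255,"xyz":[0,35,-45],"rotation":[0.22,-0.22,-0.34]},{"grip":255,"xyz":[0,35,-90],"rotation":[0.22,-0.22,-0.34]},{"grip":255,"xyz":[0,35,-90],"rotation":[0.22,-0.22,-0.34]}]}}

```text
time: 28.0
ee_pos: [0.4414, -0.1463, 0.2133]
eef_rot: [1.0, -0.008, 0.003, -0.001]
ft_force: [0.3, 0.7, -0.6]
width: 0.0003
```

Request:
{"name": "apply_moves", "arguments": {"increments": [{"grip":255,"xyz":[0,-60,0],"rotation":[0,0,0]},{"grip":255,"xyz":[0,-122,0],"rotation":[0,0,0]},{"grip":255,"xyz":[0,-184,0],"rotation":[0,0,0]},{"grip":255,"xyz":[0,-246,0],"rotation":[0,0,0]},{"grip":255,"xyz":[0,-308,0],"rotation":[0,0,0]}]}}

```text
time: 28.62
ee_pos: [0.445, 0.1637, 0.2125]
eef_rot: [1.0, -0.007, 0.002, -0.001]
ft_force: [1.7, 0.4, 0.6]
width: 0.0004
```

Request:
{"name": "apply_moves", "arguments": {"increments": [{"grip":255,"xyz":[0,-35,0],"rotation":[0,0,0]},{"grip":255,"xyz":[0,-35,0],"rotation":[0,0,0]},{"grip":255,"xyz":[0,-35,0],"rotation":[0,0,0]}]}}

```text
time: 29.0
ee_pos: [0.4452, 0.1978, 0.2115]
eef_rot: [1.0, -0.008, 0.001, -0.0]
ft_force: [0.5, -0.5, -0.0]
width: 0.0005
```

```bash
python3 st.py 14; python3 lev.py 14 side top
cat > modz.py <<'E'
from an import *
t=sys.argv[1]
for n in ["side","top","wrist"]:
    c=load(f"pics/{n}{t}.npz"); S=cloud(c).reshape(-1,3); S=S[np.isfinite(S[:,0])]
    s=S[(abs(S[:,0]-.4431)<.01)&(abs(S[:,1])<.06)&(S[:,2]>.098)&(S[:,2]<.13)]
    if len(s)>20:
        print(n,[(int(round(y0*1000)),round(float(np.median(s[abs(s[:,1]-y0)<.008][:,2]))*1000,1)) for y0 in np.arange(-.045,.05,.015) if (abs(s[:,1]-y0)<.008).sum()>4], np.polyfit(s[:,1],s[:,2],1))
E
python3 modz.py 14; python3 modz.py 12; python3 modz.py 8; python3 ff.py 2
```

```text
29.15 [0.4457 0.1975 0.2124] [-0.04  0.22 -0.21] [-0.09  0.06  0.01] 0.00033474345665257196
[[ 0.9999 -0.0164  0.0028]
 [-0.0165 -0.9999  0.0019]
 [ 0.0028 -0.0019 -1.    ]]
side 1 59 (85,119) (85,113) (86,114) (86,105) (86,121) (86,116) (86,99) (87,110) (87,102) (87,79) (87,109) (88,110) (88,87) (88,94) (88,84) (89,80) (89,121) (89,90) (90,86) (90,122)
side -1 143 (-91,57) (-103,123) (-104,89) (-104,68) (-105,55) (-105,67) (-105,46) (-105,77) (-105,87) (-106,96) (-106,81) (-106,101) (-106,49) (-106,100) (-107,100) (-107,97) (-107,113) (-107,112) (-108,118) (-108,123) (-110,53)
top 1 39 (85,59) (86,53) (88,58) (88,56) (88,56) (89,49) (90,128) (90,124) (91,58) (91,55) (92,49) (93,68) (93,123) (94,60) (96,123) (96,121) (98,77) (102,58) (103,52) (108,59)
top -1 45 (-87,59) (-87,55) (-87,53) (-90,59) (-90,52) (-93,58) (-93,55) (-93,52) (-95,67) (-95,64) (-96,91) (-96,88) (-97,111) (-97,109) (-98,65) (-99,121) (-99,118) (-101,126) (-101,123) (-101,120) (-104,121) (-104,119) (-107,58)
side [(-45, 107.6), (-30, 108.3), (-15, 107.9), (0, 107.8), (15, 107.5), (30, 106.9), (45, 106.3)] [0.00343453 0.10719919]
top [(-45, 109.4), (-30, 109.2), (-15, 108.7), (0, 108.3), (15, 108.0), (30, 107.4), (45, 107.6)] [-0.01235439  0.10811724]
wrist [] [0.70505169 0.06312198]
top [(-45, 116.6), (-30, 116.1), (-15, 114.4), (0, 112.9), (15, 111.9), (30, 110.6), (45, 108.9)] [-0.07297972  0.11262177]
wrist [(-45, 116.6), (-30, 116.1)] [0.15456135 0.12122597]
side [(-45, 115.6), (-30, 116.4), (-15, 116.4), (0, 116.4), (15, 116.3), (30, 116.1), (45, 116.2)] [0.05612942 0.11533239]
wrist [(-45, 117.6), (-30, 117.8), (-15, 117.8), (0, 117.7), (15, 117.7), (30, 117.6), (45, 117.3)] [-0.01218372  0.11744907]
t 29.2 p [445.68 197.63 212.44] last [445.7  197.7  212.52] F [ 0.06 -0.02 -0.12] Fy [ 0.2 -0.3] tq [-0.07  0.05 -0.03]
[[0.9999, -0.0163, 0.003], [-0.0163, -0.9999, 0.002], [0.003, -0.0021, -1.0]]
```

View pics/s14z.png

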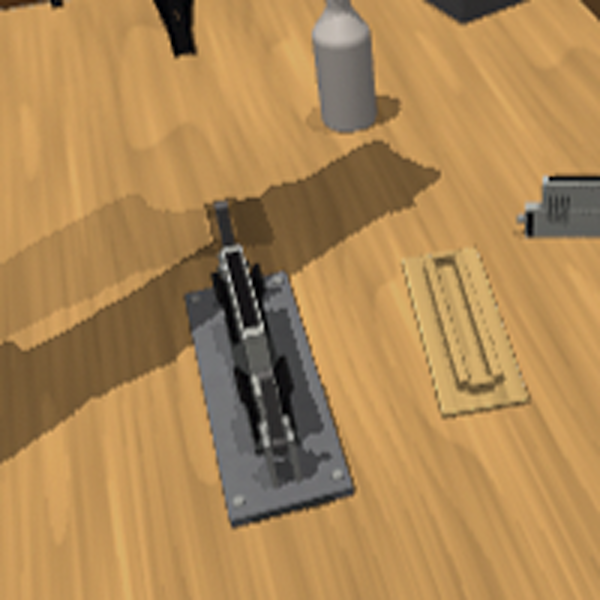

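Request:
{"name": "apply_moves", "arguments": {"increments": [{"grip":255,"xyz":[0,50,20],"rotation":[0,0,0]},{"grip":255,"xyz":[0,62.7,60],"rotation":[0,0,0]},{"grip":255,"xyz":[0,62.7,88],"rotation":[0,0,0]},{"grip":255,"xyz":[0,62.7,91.5],"rotation":[0,0,0]},{"grip":255,"xyz":[0,62.7,91.5],"rotation":[0,0,0]}]}}

```text
time: 29.82
ee_pos: [0.4453, 0.1353, 0.1217]
eef_rot: [1.0, -0.008, 0.002, -0.001]
ft_force: [-0.3, 0.2, 1.0]
width: 0.0007
```

```bash
python3 ff.py 3
```

```text
t 29.925 p [445.55 135.49 121.95] last [445.69 135.64 122.13] F [0.21 0.17 0.54] Fy [0.2 0.2 0.1] tq [-0.14  0.05 -0.  ]
[[0.9999, -0.0161, 0.0047], [-0.0162, -0.9999, 0.0031], [0.0046, -0.0032, -1.0]]
```

Request:
{"name": "apply_moves", "arguments": {"increments": [{"grip":255,"xyz":[-0.7,12,1.1],"rotation":[-0.18,-0.2,0]},{"grip":255,"xyz":[-0.7,22,1.1],"rotation":[-0.18,-0.2,0]},{"grip":255,"xyz":[-0.7,28,1.1],"rotation":[-0.18,-0.2,0]},{"grip":255,"xyz":[-0.7,31,1.1],"rotation":[-0.18,-0.2,0]},{"grip":255,"xyz":[-0.7,31.5,1.1],"rotation":[-0.18,-0.2,0]}]}}

```text
time: 30.55
ee_pos: [0.4445, 0.1044, 0.121]
eef_rot: [1.0, -0.008, 0.001, -0.0]
ft_force: [-0.5, 3.3, 0.6]
width: 0.0008
```

```bash
python3 ff.py 3
```

```text
t 30.65 p [444.5  104.45 121.  ] last [444.5  104.48 120.98] F [-0.63  2.1   0.77] Fy [3.3 1.6 1.3] tq [ 0.22  0.21 -0.03]
[[0.9999, -0.0157, 0.0012], [-0.0157, -0.9999, 0.0002], [0.0012, -0.0002, -1.0]]
```

Request:
{"name": "apply_moves", "arguments": {"increments": [{"grip":255,"xyz":[0,1.2,0],"rotation":[0,0,0]},{"grip":255,"xyz":[0,2.4,0],"rotation":[0,0,0]},{"grip":255,"xyz":[0,3.6,0],"rotation":[0,0,0]},{"grip":255,"xyz":[0,3.6,0],"rotation":[0,0,0]}]}}

```text
time: 31.15
ee_pos: [0.4444, 0.1018, 0.121]
eef_rot: [1.0, -0.008, 0.001, -0.001]
ft_force: [-0.6, 6.5, -1.4]
width: -0.0
```

```bash
python3 ff.py 4
```

```text
t 31.3 p [444.44 101.81 121.04] last [444.44 101.81 121.05] F [-0.37  6.7  -0.76] Fy [6.5 6.8 6.3 7.2] tq [ 1.42  0.11 -0.01]
[[0.9999, -0.015, 0.0015], [-0.015, -0.9999, 0.0013], [0.0015, -0.0013, -1.0]]
```

Request:
{"name": "apply_moves", "arguments": {"increments": [{"grip":255,"xyz":[0,1.8,0],"rotation":[0,0,0]},{"grip":255,"xyz":[0,2.6,0],"rotation":[0,0,0]},{"grip":255,"xyz":[0,3.4,0],"rotation":[0,0,0]},{"grip":255,"xyz":[0,3.4,0],"rotation":[0,0,0]}]}}

```text
time: 31.8
ee_pos: [0.4444, 0.1006, 0.1211]
eef_rot: [1.0, -0.007, 0.001, -0.002]
ft_force: [-0.6, 10.4, -2.8]
width: 0.0004
```

```bash
python3 ff.py 5
```

```text
t 32.0 p [444.37 100.57 121.12] last [444.35 100.54 121.12] F [ 0.14 11.07 -2.8 ] Fy [10.4 11.5 11.2 11.1 11.2] tq [ 2.56  0.01 -0.03]
[[0.9999, -0.0132, 0.002], [-0.0132, -0.9999, 0.0038], [0.002, -0.0038, -1.0]]
```

Request:
{"name": "apply_moves", "arguments": {"increments": [{"grip":255,"xyz":[0,1.9,0],"rotation":[0,0,0]},{"grip":255,"xyz":[0,2.2,0],"rotation":[0,0,0]},{"grip":255,"xyz":[0,2.4,0],"rotation":[0,0,0]},{"grip":255,"xyz":[0,2.4,0],"rotation":[0,0,0]}]}}

```text
time: 32.5
ee_pos: [0.4443, 0.1005, 0.1212]
eef_rot: [1.0, -0.006, 0.001, -0.003]
ft_force: [-0.5, 12.5, -3.0]
width: 0.0005
```

```bash
python3 ff.py 5
```

```text
t 32.7 p [444.32 100.5  121.18] last [444.33 100.49 121.18] F [ 0.29 12.15 -3.51] Fy [12.5 11.8 12.  12.3 12.1] tq [ 2.77 -0.01 -0.01]
[[0.9999, -0.0114, 0.0027], [-0.0114, -0.9999, 0.0066], [0.0027, -0.0066, -1.0]]
```

Firm at 12.1 N. Retract and check.

Request:
{"name": "apply_moves", "arguments": {"increments": [{"grip":255,"xyz":[0,-12,0],"rotation":[0,0,0]},{"grip":255,"xyz":[0,-35,0],"rotation":[-0.3,0,0.2]},{"grip":255,"xyz":[0,-60,-45],"rotation":[-0.3,0,0.2]},{"grip":255,"xyz":[0,-90,-90],"rotation":[-0.3,0,0.2]},{"grip":255,"xyz":[0,-100,-100],"rotation":[-0.3,0,0.2]}]}}

```text
time: 33.33
ee_pos: [0.4461, 0.202, 0.2245]
eef_rot: [1.0, -0.007, 0.003, -0.002]
ft_force: [0.3, -0.4, -0.9]
width: 0.0005
```

Request:
{"name": "apply_moves", "arguments": {"increments": [{"grip":255,"xyz":[0,0,0],"rotation":[0,0,0]},{"grip":255,"xyz":[0,0,0],"rotation":[0,0,0]}]}}

```text
time: 33.58
ee_pos: [0.4458, 0.2009, 0.2233]
eef_rot: [1.0, -0.007, 0.002, -0.001]
ft_force: [-0.6, -0.2, 0.4]
width: 0.0006
```

```bash
python3 st.py 15; python3 lev.py 15 side top; python3 modz.py 15;  python3 modz.py 14; python3 - <<'E'
import cv2
d=cv2.imread('pics/side15.png');cv2.imwrite('pics/s15zz.png',cv2.resize(d[170:300,200:300],None,fx=4.5,fy=4.5,interpolation=cv2.INTER_CUBIC))
E
```

```text
33.725 [0.4458 0.2009 0.2235] [-0.38 -0.88  0.15] [-0.1   0.05 -0.01] 0.00043072995861835557
[[ 0.9999 -0.0142  0.0048]
 [-0.0142 -0.9999  0.002 ]
 [ 0.0048 -0.0021 -1.    ]]
side 1 41 (85,114) (85,120) (85,106) (86,96) (86,113) (86,105) (86,120) (86,124) (87,83) (87,89) (87,103) (87,93) (87,78) (88,95) (88,91) (88,94) (89,84) (89,81) (89,78) (90,78) (91,76)
side -1 147 (-86,46) (-102,121) (-104,79) (-104,59) (-105,66) (-105,50) (-105,71) (-105,51) (-106,84) (-106,82) (-106,95) (-106,99) (-107,122) (-107,110) (-107,117) (-107,89) (-108,95) (-108,109) (-110,53)
top 1 39 (86,55) (86,53) (88,123) (88,122) (88,60) (88,54) (89,52) (90,124) (91,121) (91,57) (91,54) (92,78) (93,122) (93,122) (95,78) (98,78) (102,57) (103,55) (103,51) (108,60)
top -1 45 (-87,58) (-87,56) (-88,52) (-90,57) (-90,54) (-93,59) (-93,54) (-93,51) (-95,68) (-95,64) (-96,90) (-96,89) (-97,110) (-97,108) (-98,60) (-99,122) (-99,120) (-101,63) (-101,124) (-101,121) (-104,124) (-104,62) (-107,62)
side [(-45, 107.3), (-30, 108.2), (-15, 107.3), (0, 107.4), (15, 106.9), (30, 106.6), (45, 106.2)] [8.82777126e-05 1.06903587e-01]
top [(-45, 108.9), (-30, 108.7), (-15, 107.6), (0, 108.0), (15, 107.9), (30, 108.2), (45, 107.8)] [-0.01012297  0.10783429]
wrist [(45, 107.0)] [-1.10316034  0.16323813]
side [(-45, 107.6), (-30, 108.3), (-15, 107.9), (0, 107.8), (15, 107.5), (30, 106.9), (45, 106.3)] [0.00343453 0.10719919]
top [(-45, 109.4), (-30, 109.2), (-15, 108.7), (0, 108.3), (15, 108.0), (30, 107.4), (45, 107.6)] [-0.01235439  0.10811724]
wrist [] [0.70505169 0.06312198]
```

View pics/s15zz.png

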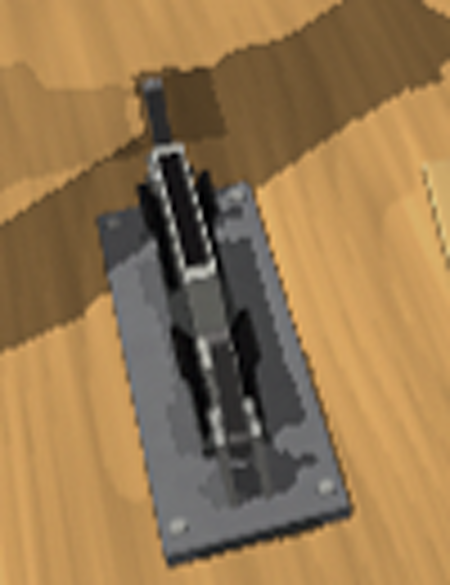

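View pics/top15.png

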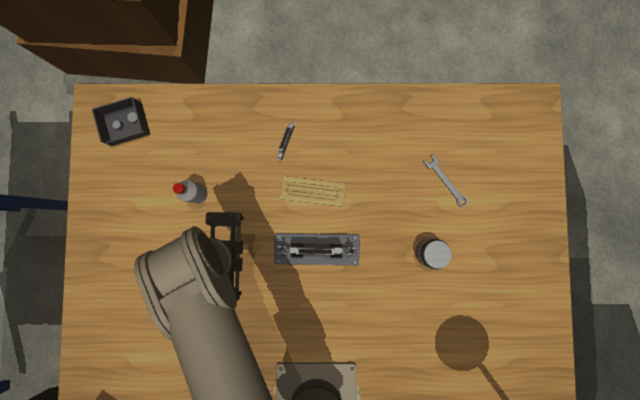

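```bash
python3 -c "
from bench import r
print(r.close_job())"
```

```text
the job is handed in; nothing more can be done
None
```

I took the larger module from the holder, lowered it upright into the rack slot until it rested loosely on the contacts, and let go. I then drove it home with the levers only, and the job is handed in at about 34 s with the arm clear and touching nothing.

- **Lever forces:** Each lever was pushed near its end until it came up solid. The +y lever read 13.1 N sideways on its first press. It was pressed about 7 mm below the end, so I work that out as about 11 N put squarely on the end. The -y lever took 11.7 N. A second press on the +y lever read 12.1 N and came up solid within about 1 mm of the first.
- **Depth at the ends:** By the top camera the module's underside is roughly 2 to 3 mm above the slot floor at the +y end and 4 to 5 mm at the -y end. The side camera read about 1.5 mm lower. Both ends lie within the 0 to 6 mm expected, and neither end lifted when the other was pressed.
- **Last pictures:** Both levers are in, and the bottle, can, spanner and small look-alike module look unmoved.

The contact point on the +y lever, and so the 11 N, is my estimate from the geometry; nothing measured it directly. No check failed. The y readings from the two cameras differed by up to about 4 mm, so I worked from offsets measured within one view.

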